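Put the washed prep tools back in their docks

TASK

Put the washed tools from the rubber mat back in their white docks: the wide measuring cup upright in the round one, the square cutter in the square one and the press weight in the oblong one, each flat on the dock's floor inside the lip and in line with the dock's sides. Stand the narrow measuring cup fully down inside the wide cup, with its handle pointing the opposite way from the wide cup's handle. Leave the jar and the squeeze bottle standing where they are.

Things in the scene. Friction and masses are not known exactly. Their poses are not given: they have to be found in the camera images.
- big_center (a point): Wide steel measuring cup, round and open at the top: 68 mm outside diameter, 44 mm tall, walls 3 mm, floor 4 mm thick. This point is on its axis, half-way up (22 mm above the underside). z is up when it stands; x points along its flat handle, 15 mm wide and 4 mm thick, which leaves the wall at 40 mm above the underside and ends 94 mm from the axis. It starts standing on the 4 mm thick black rubber mat.
- small_center (a point): Narrow, taller steel measuring cup, round and open at the top: 46 mm outside diameter, 70 mm tall, walls 3 mm. It stands loosely inside the wide cup (8 mm of play all round) and then sticks out 30 mm above the wide cup's rim. This point is on its axis, half-way up (35 mm above the underside). z is up when it stands; x points along its handle. It starts standing on the rubber mat.
- small_handle (a point): The bend of the narrow cup's handle: 80 mm from the cup's axis along its x, 66 mm above its underside. The handle is a flat strip 15 mm wide and 4 mm thick that runs level out to this bend and then turns down, ending 34 mm above the cup's underside; if it is over the wide cup's handle it strikes it.
- cutter_center (a point): Square steel pastry cutter: an upright square tube, 60 x 60 mm outside, 45 mm tall, walls 3 mm, open above and below. This point is its centre, 22.5 mm above the lower edge; x and y are square to its walls, z is up. It starts standing on the rubber mat.
- press_handle (a point): Sandwich press weight, about 0.55 kg: dark oblong steel plate 126 mm (its x) by 66 mm (its y), 10 mm thick, with a wooden bar handle on two posts above it. This point is the centre of the bar, 50 mm above the plate's underside, over the plate's middle; the bar is 94 mm long (along x), 16 mm wide, 14 mm high, with 33 mm free below it. z is up. It starts lying on the rubber mat.
- dock_round: Fixed round white plastic dock for the wide cup. Origin at the centre of its underside, on the table, z up. Its floor is 6 mm above the table; a lip round it of 93 mm inner diameter rises 5 mm above the floor. A grey disc as large as the cup marks the middle.
- dock_square: Fixed square white plastic dock for the square cutter. Origin at the centre of its underside, x and y square to its sides. Floor 6 mm above the table, inside 82 x 82 mm, lip 5 mm above the floor. A grey square as large as the cutter marks the middle.
- dock_oblong: Fixed oblong white plastic dock for the press weight. Origin at the centre of its underside; x along its long side. Floor 6 mm above the table, inside 150 mm (x) by 90 mm (y), lip 5 mm above the floor. A grey oblong as large as the press plate marks the middle.
- jar: Bystander: green glass jar with a steel lid, 72 mm diameter, 120 mm tall, standing on the table to the right of the docks, seen from the robot. Origin at the centre of its underside.
- squeeze: Bystander: yellow squeeze bottle with a white cap, 56 mm diameter, 170 mm tall, standing on the table to the left of the docks, seen from the robot. Origin at the centre of its underside.
Not all that is in view belongs to the job. Leave any blue look-alike of the part that bears small_center alone. What is shaped like the part that bears cutter_center but green is not meant.

How it is judged:
By the outcome, as a careful person would: the job done as asked, in the order asked, and still so for the second after the job is handed in, with the robot touching nothing.
It also fails if it takes over 120 s, if anything falls off the work surface, if the arm or the gripper's body presses on something with over 40 N, if the wrist force passes 120 N, or if a joint passes its speed limit or range.

ROBOT

A 6-joint arm with a two-finger parallel gripper is mounted at the origin on the work surface. World frame = base frame: x ahead of the robot, y to its left, z up, the work surface at z = 0. Lengths are in mm, angles in rad, forces in N, time in s.
With the tool pointing down it reaches from about 350 to 725 mm from the base axis. Payload 6 kg.
Tool frame: the origin (TCP) lies at the very end of the fingers, on their centre line; the grasp point (between the pads) lies 19 mm behind it; z points along the fingers, x is the direction in which the jaws open and shut, and the axes are right-handed (so a half turn about z gives the same grasp; the last joint's range is limited). The gripper opens to 85 mm and grips with 20 to 120 N. Pads are 22 mm wide; open, the fingers measure 114 mm over their backs; the gripper's body (76 mm by 85 mm) begins 54 mm behind the grasp point. The pads swing forward as they close: fully open they stand 13 mm farther back than shut.
Start: joints at [1.649, 0.04, 0.085, 0, -1.615, -0.334], TCP at [151.786, 580.461, 231.261] pointing down, gripper open.
Joint ranges: [-2.56, 2.56], [-1.29, 2.01], [-1.08, 1.49], [-3.29, 1.98], [-2.81, -0.18], [-2.99, 2.99]. Speed limits (rad/s): [2.57, 2.57, 3.01, 3.14, 3.14, 3.14].

INTERFACE

Orientations are given as a rotation vector (axis times angle).
In Python, from bench import sensors, snapshot, order, recognise, masks_of, place_of gives the robot as it stands. The module is installed in compiled form; this text tells all that it offers.
- The arm moves only by the tool step_arm, never from a script. Its argument "commands" is a list of rows, each a list of 7 numbers: the shift along the tool's x, y, z in cm, then the turn, a rotation vector about the tool's x, y, z in degrees, then the finger opening in cm, from 0 to 8.54. In form: [[dx, dy, dz, rx, ry, rz, jaw], ...]. A call has 1 to 20 rows; each row is the pose to reach, as a shift and turn from the pose commanded when the call began, along the tool's axes at that moment; what a row does not reach only later rows make up. A row lasts 1/8 s, in which the tool goes at most 62.5 mm and 10.7 degrees, less where a joint would pass 70% of its speed; a pose out of reach is approached as far as the arm can. A call with a gripper value outside its range is refused whole. The fingers move at their own pace and stop on an object; the grip force is fixed at half the most. Time passes only in rows, so rows that repeat a pose let the fingers close. It gives the time, the measured TCP pose, the force and the opening at its end, in the units of the state.
- sensors.state(): the state, without advancing time (a new reading comes with each control period).
- snapshot(name): name is "scene" or "top"; returns a dict with "pixels" (480x640x3 uint8, red, green, blue), "fovy" (degrees; the focal length in pixels is half the picture's height over the tangent of half this angle, whatever the lens; pixels are square), "cx", "cy" (the principal point, pixels), "xyz" and "orientation" of the camera in the world. Camera axes: x right, y down, z forward; pixel columns grow to the right and rows downward; lengths in mm; the calibration is good to about 2 mm. A picture is of the moment at which its call begins. There is no depth.
- order.finish_job(): hands the job in, once; it reports no verdict.
Trained networks look in a picture, given as the dict that the camera call returned (one of the last four; its "shot" number tells which), for a name from the list of things; names that differ only in an ending like _2 or _b are one class to them, and where a whole thing is asked for, a point or a joint stands for the part that bears it (a point fixed in the world has none). Each returns a list of dicts, best first, with "score" (0 to 1); they miss things now and then, are a little off and sometimes report something else, mostly with a low value. They report only what shows in the picture. A call takes as long as a camera call. They do not tell look-alikes from the thing itself.
- recognise(picture, thing): "box" ([centre column, centre row, width, height] in pixels, round what is visible of it).
- masks_of(picture, thing): "pixels" (480x640 bool, what is visible of it) and "box" ([centre column, centre row, width, height] in pixels, round what is visible of it).
- place_of(picture, thing): "position" ([row, column] in pixels: a listed point, or the origin of a listed thing).
The state is a dict: "time": time; "q": joint angles; "dq": joint speeds; "joint_efforts": joint torques, N m; "tcp_pos": TCP position; "tool_rot": TCP orientation; "ft_force": force on the tool from outside, world axes, zero at the start; "moment": the same for the moment, N m; "gripper_width": finger opening in mm.
Only numpy, scipy, OpenCV 4.12 (cv2) and the standard library are available. Lean on these libraries where they do the work, as an engineer would, in place of code of your own. Each camera call takes 0.05 s, during which the arm holds its last target.

## Working session

There is one attempt and no reset: what is moved stays moved. The work goes in short steps, Python scripts to look and compute and a tool call to move; the robot and the scene stay as the last step left them, time stands still between calls to the robot, and variables do not carry over. Pictures are saved under pics/ and viewed, and the job is handed in when it is done.

Besides the shell and the picture viewer there is one more tool, called after "Call:" by a JSON object that holds its "method" and its "body". step_arm: Moves the arm, as the interface text tells. Its arguments: {"type":"object","properties":{"commands":{"type":"array"}},"required":["commands"]}

```bash
mkdir -p pics; ls; cat > h.py <<'E'
import numpy as np, cv2
from bench import sensors, snapshot, order, recognise, masks_of, place_of
from scipy.spatial.transform import Rotation as R
def cam(p):
    f=240/np.tan(np.radians(p['fovy'])/2)
    o=np.array(p['orientation'],float)
    M=o if o.shape==(3,3) else R.from_rotvec(o).as_matrix()
    return f,p['cx'],p['cy'],np.array(p['xyz'],float),M
def ray(p,u,v,z):
    f,cx,cy,t,M=cam(p); d=M@np.array([(u-cx)/f,(v-cy)/f,1]); return t+d*(z-t[2])/d[2]
def proj(p,X):
    f,cx,cy,t,M=cam(p); c=(np.atleast_2d(X)-t)@M; return np.c_[cx+f*c[:,0]/c[:,2],cy+f*c[:,1]/c[:,2]]
def save(p,n): cv2.imwrite('pics/'+n,p['pixels'][:,:,::-1])
E
python3 - <<'E'
from h import *
for n in ('scene','top'):
    p=snapshot(n); save(p,n+'0.png'); print({k:v for k,v in p.items() if k!='pixels'})
print(sensors.state())
E
```

```text
pics
{'fovy': 43.45267376457808, 'cx': 319.3099088402834, 'cy': 249.00163104538527, 'xyz': array([ 1095.15138277, -1003.05943556,  1244.42920223]), 'orientation': array([-2.27261562, -0.63677892,  0.2854531 ]), 'shot': 1}
{'fovy': 51.144050225181324, 'cx': 314.0733569828938, 'cy': 245.98173204495723, 'xyz': array([ 242.50286174,    6.2373062 , 1491.84283103]), 'orientation': array([-2.18472078,  2.12510035, -0.16007477]), 'shot': 2}
{'time': 0.1, 'q': array([ 1.64871306e+00,  4.07813135e-02,  8.39327852e-02, -4.13782924e-04,
       -1.61550618e+00, -3.33689969e-01]), 'dq': array([ 5.41881694e-04,  2.51747137e-05,  2.04174896e-03,  1.34259562e-03,
       -1.06059845e-03, -6.33657074e-04]), 'joint_efforts': array([-5.29402445e-03, -3.69342399e+01,  3.48280478e+01,  6.95173949e+00,
       -4.56223628e-03,  5.55116316e-06]), 'tcp_pos': array([151.65374335, 580.21847693, 230.37306224]), 'tool_rot': array([ 1.91927082e+00, -2.48565215e+00,  1.69184335e-03]), 'ft_force': array([ 0.74591113, -0.75623288,  0.1090284 ]), 'moment': array([-0.02308958, -0.05320109, -0.02748253]), 'gripper_width': 85.3165400498604}
```

View pics/scene0.png

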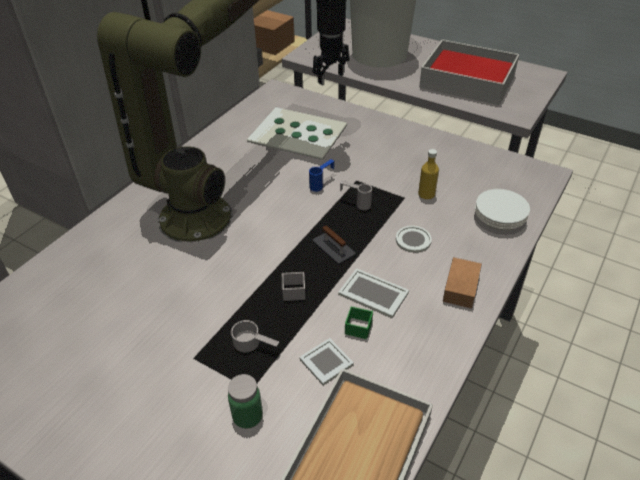

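View pics/top0.png

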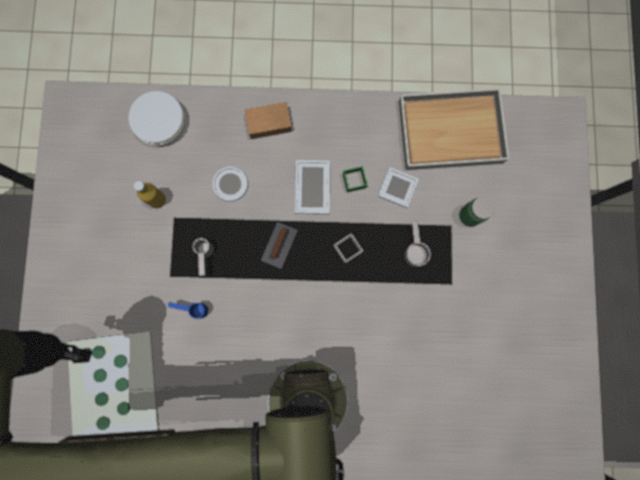

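```bash
python3 - <<'E'
from h import *
Z=dict(big_center=26,small_center=39,small_handle=70,cutter_center=26.5,press_handle=54,dock_round=0,dock_square=0,dock_oblong=0,jar=0,squeeze=0)
for n in ('top','scene'):
    p=snapshot(n)
    for k,z in Z.items():
        for r in place_of(p,k)[:3]:
            v,u=r['position']; print(n,k,round(r['score'],2),np.round([u,v]),ray(p,u,v,z).round(1)[:2])
E
```

```text
top big_center 0.92 [418. 253.] [ 434.  -313.6]
top small_center 0.89 [199. 311.] [247.  318.1]
top small_center 0.81 [202. 247.] [430.6 320.3]
top small_handle 0.85 [198. 273.] [351.8 319.2]
top small_handle 0.71 [166. 304.] [263.6 404.9]
top cutter_center 0.64 [354. 181.] [ 646.1 -120.1]
top cutter_center 0.58 [347. 246.] [ 446.8 -104.9]
top press_handle 0.55 [277. 242.] [450.9  99.9]
top dock_round 0.72 [229. 184.] [630.9 257.5]
top dock_round 0.24 [156. 201.] [573.3 474.6]
top dock_square 0.95 [394. 188.] [ 634.9 -248.2]
top dock_oblong 0.82 [308. 190.] [622.2  16.4]
top dock_oblong 0.25 [230. 186.] [626.7 253.3]
top jar 0.76 [467. 216.] [ 552.9 -470.6]
top squeeze 0.84 [160. 203.] [568.2 461.5]
scene big_center 0.72 [243. 337.] [ 427.1 -314.1]
scene small_center 0.96 [365. 198.] [436.2 315.4]
scene small_center 0.92 [318. 176.] [248.9 333.4]
scene small_center 0.62 [245. 336.] [ 436.3 -316.3]
scene small_handle 0.81 [336. 181.] [335.4 307.4]
scene small_handle 0.68 [330. 160.] [260.7 394.8]
scene cutter_center 0.93 [292. 284.] [433.9 -98.2]
scene cutter_center 0.6 [359. 322.] [ 654.6 -122.4]
scene press_handle 0.78 [329. 230.] [424.8 113.3]
scene press_handle 0.58 [246. 337.] [ 448.2 -326.5]
scene dock_round 0.91 [415. 238.] [633.3 268.1]
scene dock_square 0.59 [324. 363.] [ 634.  -259.1]
scene dock_square 0.29 [429. 193.] [580.5 487.6]
scene dock_oblong 0.75 [371. 293.] [625.6   4.6]
scene jar 0.68 [246. 417.] [ 558.8 -481.5]
scene squeeze 0.86 [426. 192.] [569.8 485.4]
scene squeeze 0.53 [338. 182.] [295.7 383.8]
```

```bash
cat > fit.py <<'E'
from h import *
from scipy.optimize import minimize
a=np.linspace(0,2*np.pi,120,endpoint=False)
def circ(r,z): return np.c_[r*np.cos(a),r*np.sin(a),0*a+z]
def seg(p,q,n=30): t=np.linspace(0,1,n)[:,None]; return np.array(p)*(1-t)+np.array(q)*t
def rect(x0,x1,y0,y1,z,sides='abcd'):
    S=dict(a=((x0,y0,z),(x1,y0,z)),b=((x1,y0,z),(x1,y1,z)),c=((x1,y1,z),(x0,y1,z)),d=((x0,y1,z),(x0,y0,z)))
    return np.vstack([seg(*S[s],int(np.ptp(S[s],axis=0).max())) for s in sides])
def models(zb):  # zb height of underside
    return dict(
    big=np.vstack([circ(34,zb+44),rect(36,94,-7.5,7.5,zb+42,'abc')]),
    small=np.vstack([circ(23,zb+70),rect(25,81,-7.5,7.5,zb+68,'abc')]),
    cutter=np.vstack([rect(-30,30,-30,30,zb+45)]),
    press=np.vstack([rect(-63,63,-33,33,zb+10),rect(-47,47,-8,8,zb+57)]),
    dround=np.vstack([circ(34,6),circ(46.5,11)]),
    dsquare=np.vstack([rect(-30,30,-30,30,6),rect(-41,41,-41,41,11)]),
    doblong=np.vstack([rect(-63,63,-33,33,6),rect(-75,75,-45,45,11)]))
def place(m,x,y,w):
    c,s=np.cos(w),np.sin(w); return m@np.array([[c,s,0],[-s,c,0],[0,0,1]])+[x,y,0]
def gimg(p,s):
    g=cv2.cvtColor(p['pixels'],cv2.COLOR_RGB2LAB).astype(np.float32)
    out=0
    gx=cv2.Sobel(g,cv2.CV_32F,1,0,ksize=3);gy=cv2.Sobel(g,cv2.CV_32F,0,1,ksize=3)
    out=np.sqrt((gx**2+gy**2).sum(2)); out=np.minimum(out,200)
    return cv2.GaussianBlur(out,(0,0),s) if s else out
def score(pics,G,m,v):
    t=0
    for p,g in zip(pics,G):
        q=proj(p,place(m,*v)).astype(np.float32)
        t+=cv2.remap(g,q[:,0][None],q[:,1][None],cv2.INTER_LINEAR).mean()
    return t
def fit(pics,m,x,y,w,dx=14,dw=0.25,turn=True):
    for s,n in ((2.,9),(1.,7),(.7,7)):
        G=[gimg(p,s) for p in pics]
        best=max(((score(pics,G,m,(x+i,y+j,w+k)),x+i,y+j,w+k) for i in np.linspace(-dx,dx,n) for j in np.linspace(-dx,dx,n) for k in (np.linspace(-dw,dw,n) if turn else [0])))
        x,y,w=best[1:]; dx/=3; dw/=3
    r=minimize(lambda v:-score(pics,G,m,(v[0],v[1],v[2]/50 if turn else w)),[x,y,w*50],method='Nelder-Mead',options=dict(initial_simplex=np.array([x,y,w*50])+[[0,0,0],[2,0,0],[0,2,0],[0,0,1]]))
    v=r.x; return v[0],v[1],(v[2]/50 if turn else w),-r.fun
def overlay(p,m,v,sc=6,half=50):
    q=proj(p,place(m,*v)); c=q.mean(0).astype(int); u0,v0=max(c[0]-half,0),max(c[1]-half,0)
    im=cv2.resize(p['pixels'][v0:v0+2*half,u0:u0+2*half,::-1],None,fx=sc,fy=sc,interpolation=cv2.INTER_CUBIC); raw=im.copy()
    for u,w in q: cv2.circle(im,(int((u+.5-u0)*sc),int((w+.5-v0)*sc)),0,(0,0,255),-1)
    return im
E
cat > run1.py <<'E'
from fit import *
M=models(4)
init=dict(big=(431,-314,0),small=(432,318,np.pi),cutter=(441,-102,.6),press=(438,106,-.3),dround=(632,262,0),dsquare=(634,-253,.2),doblong=(624,10,0))
pics=[snapshot('top'),snapshot('scene')]
rows={}
for k,i in init.items():
    if k in('cutter','press','dsquare'): dw=.6
    else: dw=.25
    tn=k!='dround'
    b=fit(pics,M[k],*i,dw=dw,turn=tn); t=fit(pics[:1],M[k],*b[:3],dx=8,dw=.1,turn=tn); s=fit(pics[1:],M[k],*b[:3],dx=8,dw=.1,turn=tn)
    print(k,*[np.round(x,2) for x in (b,t,s)])
    rows[k]=[overlay(p,M[k],b[:3],5,28) for p in pics]
L=list(rows.values())
cv2.imwrite('pics/fa.png',np.hstack([np.vstack(r) for r in L[:4]])[:, :1200][::1,::1]*1)
for n,s in (('fa',L[:2]),('fb',L[2:4]),('fc',L[4:6]),('fd',L[6:])):
    cv2.imwrite(f'pics/{n}.png',np.hstack([np.vstack(r) for r in s]))
E
python3 run1.py
```

```text
big [ 4.2847e+02 -3.1006e+02  1.2000e-01  3.4780e+02] [ 4.2787e+02 -3.1161e+02  1.4000e-01  1.7121e+02] [ 4.2924e+02 -3.0835e+02  1.0000e-01  1.8143e+02]
small [431.15 317.96   3.25 318.1 ] [431.02 318.16   3.25 182.04] [431.13 317.6    3.41 145.19]
cutter [ 439.71 -100.05    0.63  335.76] [441.56 -98.74   0.61 166.86] [ 439.17 -100.69    0.6   174.83]
press [ 4.4831e+02  9.8370e+01 -3.7000e-01  2.2355e+02] [ 4.4827e+02  9.7880e+01 -3.6000e-01  1.1317e+02] [ 4.4835e+02  9.9250e+01 -3.8000e-01  1.1186e+02]
dround [631.75 253.     0.   250.73] [630.9  252.56   0.   108.26] [632.81 253.48   0.   144.5 ]
dsquare [ 6.3571e+02 -2.5607e+02 -4.1000e-01  2.1757e+02] [ 6.3430e+02 -2.5547e+02 -3.7000e-01  9.4580e+01] [ 6.4938e+02 -2.6275e+02 -3.7000e-01  1.2715e+02]
doblong [6.2983e+02 3.7600e+00 1.0000e-02 2.2525e+02] [ 6.2814e+02  3.2500e+00 -1.0000e-02  9.3830e+01] [6.3214e+02 4.1900e+00 3.0000e-02 1.3494e+02]
```

View pics/fa.png

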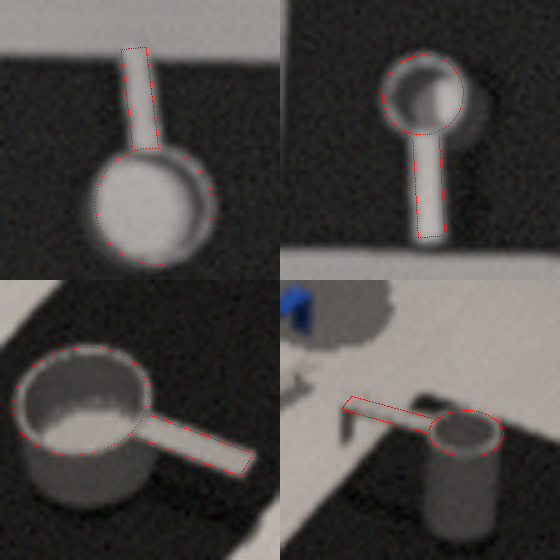

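View pics/fb.png

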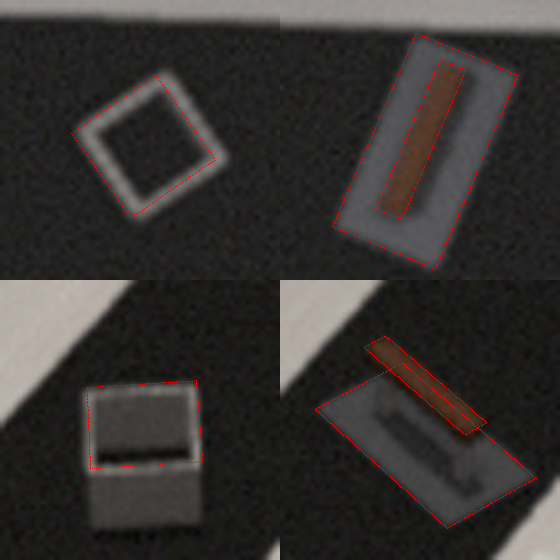

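View pics/fc.png

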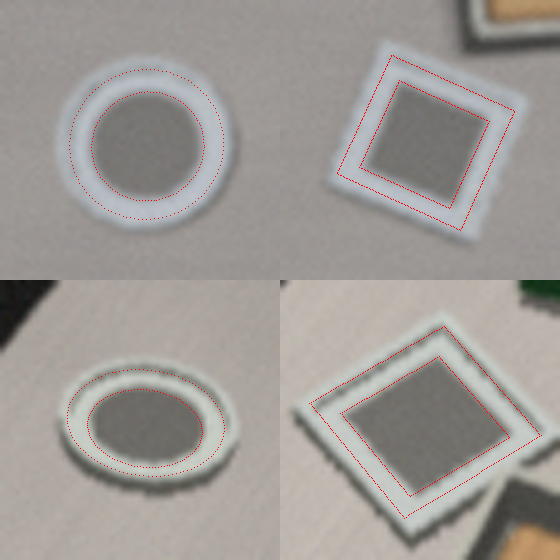

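View pics/fd.png

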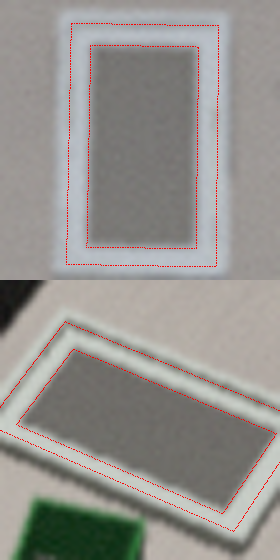

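The crops show the following:
- **Narrow cup:** two candidates in the top view. The one at (202,247) is steel and matches. The one at (199,311) is the blue look-alike.
- **Square cutter:** the one at (347,246) is bare steel and matches. The one at (354,181) is green, so it is not meant.
- **Fits:** the wireframes lie on the edges of the big cup, small cup, press and docks. The cutter's wireframe sits partly on its inner edge, so I'll refit it and check the docks using their grey marks alone.

```bash
cat > run2.py <<'E'
from fit import *
M=models(4)
M['cutter']=np.vstack([rect(-30,30,-30,30,49),rect(-27,27,-27,27,49)])
M['dround']=circ(34,6); M['dsquare']=rect(-30,30,-30,30,6); M['doblong']=rect(-63,63,-33,33,6)
init=dict(cutter=(441,-102,.6),dround=(632,253,0),dsquare=(636,-256,-.4),doblong=(629,4,0))
pics=[snapshot('top'),snapshot('scene')]
L=[]
for k,i in init.items():
    tn=k!='dround'
    b=fit(pics,M[k],*i,dx=9,dw=.15,turn=tn); t=fit(pics[:1],M[k],*b[:3],dx=6,dw=.1,turn=tn); s=fit(pics[1:],M[k],*b[:3],dx=6,dw=.1,turn=tn)
    print(k,*[np.round(x,3) for x in (b,t,s)])
    L.append([overlay(p,M[k],b[:3],4,25) for p in pics])
cv2.imwrite('pics/fe.png',np.hstack([np.vstack(r) for r in L]))
s=sensors.state(); print(s['tcp_pos'],R.from_rotvec(s['tool_rot']).as_matrix().round(3))
E
python3 run2.py
```

```text
cutter [440.686 -98.979   0.598 333.698] [ 433.672 -103.649    0.592  169.649] [ 437.481 -101.419    0.624  169.719]
dround [632.081 255.211   0.    328.293] [632.407 253.903   0.    156.94 ] [631.63  257.022   0.    178.493]
dsquare [ 6.36559e+02 -2.55913e+02 -3.65000e-01  3.30077e+02] [ 6.36497e+02 -2.57139e+02 -3.66000e-01  1.59437e+02] [ 6.36568e+02 -2.55036e+02 -3.60000e-01  1.75951e+02]
doblong [6.30066e+02 4.67200e+00 1.90000e-02 3.28415e+02] [6.30153e+02 3.91300e+00 1.90000e-02 1.58310e+02] [6.29907e+02 6.32800e+00 1.10000e-02 1.78426e+02]
[151.7859143  580.46657702 231.28432543] [[-0.253 -0.967  0.   ]
 [-0.967  0.253 -0.   ]
 [ 0.    -0.    -1.   ]]
```

View pics/fe.png

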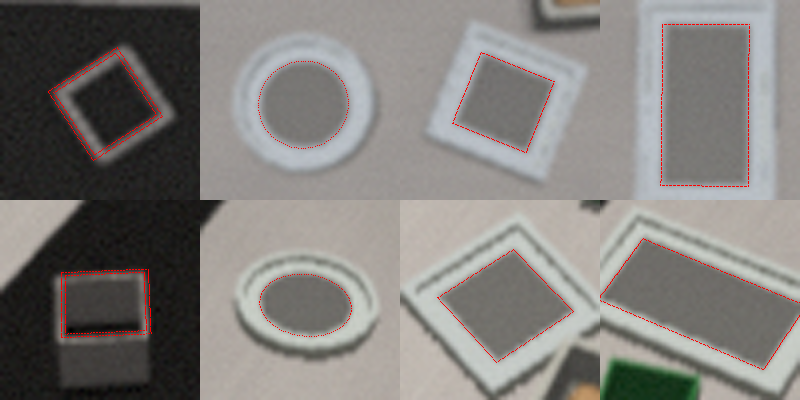

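```bash
cat > run3.py <<'E'
import fit as F
from fit import *
m=rect(-28.5,28.5,-28.5,28.5,49)
F.gimg=lambda p,s: cv2.GaussianBlur(cv2.cvtColor(p['pixels'],cv2.COLOR_RGB2GRAY).astype(np.float32),(0,0),.6)
pics=[snapshot('top'),snapshot('scene')]
b=fit(pics,m,437,-101,.6,dx=8,dw=.12);t=fit(pics[:1],m,*b[:3],dx=6,dw=.1); s=fit(pics[1:],m,*b[:3],dx=6,dw=.1)
print(*[np.round(x,3) for x in (b,t,s)])
cv2.imwrite('pics/ff.png',np.hstack([overlay(p,m,b[:3],7,25) for p in pics]))
E
python3 run3.py
cat > go.py <<'E'
# go.py x y z jawdir_deg : tool delta in cm from commanded pose; jaw direction = world yaw of tool x mod 180, tool down
import sys
from h import *
s=sensors.state(); t=s['tcp_pos']; Rt=R.from_rotvec(s['tool_rot']).as_matrix()
X=np.array([float(v) for v in sys.argv[1:4]]); d=Rt.T@(X-t)/10
ex=np.degrees(np.arctan2(Rt[1,0],Rt[0,0]))
turns=''
if len(sys.argv)>4:
    w=float(sys.argv[4]); dd=(w-ex+90)%180-90
    turns=f'rz {-dd:.1f} (or {-dd+180 if -dd<0 else -dd-180:.1f})'
print('t',round(s['time'],2),'tcp',t.round(1),'yaw',ex.round(1),'q6',s['q'][5].round(2),'q1',s['q'][0].round(2),'delta cm',d.round(2),turns,'grip',round(s['gripper_width'],1),'F',s['ft_force'].round(1))
E
python3 go.py 428.5 -310 150 97
```

```text
[ 441.099 -104.971    0.622  200.305] [ 440.619 -105.319    0.61   107.685] [ 441.399 -104.63     0.633   93.373]
t 1.5 tcp [151.8 580.5 231.3] yaw -104.7 q6 -0.33 q1 1.65 delta cm [ 79.14 -49.3    8.14] rz -21.7 (or 158.3) grip 85.2 F [-0.  -0.5 -0. ]
```

View pics/ff.png

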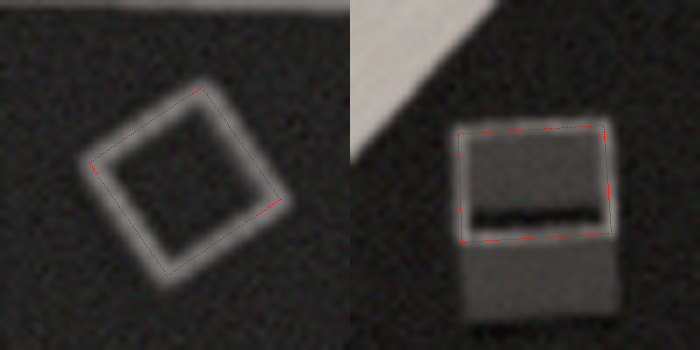

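```bash
python3 go.py 430 250 200 97;python3 go.py 428.5 -310 150 97
```

```text
t 1.5 tcp [151.8 580.5 231.3] yaw -104.7 q6 -0.33 q1 1.65 delta cm [ 24.93 -35.28   3.13] rz -21.7 (or 158.3) grip 85.2 F [-0.  -0.5 -0. ]
t 1.5 tcp [151.8 580.5 231.3] yaw -104.7 q6 -0.33 q1 1.65 delta cm [ 79.14 -49.3    8.14] rz -21.7 (or 158.3) grip 85.2 F [-0.  -0.5 -0. ]
```

Call:
{"method": "step_arm", "body": {"commands": [[24.9, -35.3, 3.1, 0, 0, -21.7, 8.5], [24.9, -35.3, 3.1, 0, 0, -21.7, 8.5], [24.9, -35.3, 3.1, 0, 0, -21.7, 8.5], [24.9, -35.3, 3.1, 0, 0, -21.7, 8.5], [24.9, -35.3, 3.1, 0, 0, -21.7, 8.5], [24.9, -35.3, 3.1, 0, 0, -21.7, 8.5], [24.9, -35.3, 3.1, 0, 0, -21.7, 8.5], [79.1, -49.3, 8.1, 0, 0, -21.7, 8.5], [79.1, -49.3, 8.1, 0, 0, -21.7, 8.5], [79.1, -49.3, 8.1, 0, 0, -21.7, 8.5], [79.1, -49.3, 8.1, 0, 0, -21.7, 8.5], [79.1, -49.3, 8.1, 0, 0, -21.7, 8.5], [79.1, -49.3, 8.1, 0, 0, -21.7, 8.5], [79.1, -49.3, 8.1, 0, 0, -21.7, 8.5], [79.1, -49.3, 8.1, 0, 0, -21.7, 8.5], [79.1, -49.3, 8.1, 0, 0, -21.7, 8.5], [79.1, -49.3, 8.1, 0, 0, -21.7, 8.5], [79.1, -49.3, 8.1, 0, 0, -21.7, 8.5], [79.1, -49.3, 8.1, 0, 0, -21.7, 8.5], [79.1, -49.3, 8.1, 0, 0, -21.7, 8.5]]}}

```text
time: 4.0
tcp_pos: [429.2, -308.5, 151.0]
tool_rot: [-2.355, 2.078, -0.002]
ft_force: [0.5, 1.1, 0.7]
gripper_width: 85.0
```

```bash
python3 go.py 428.5 -310 10 97
```

```text
t 4.0 tcp [ 429.2 -308.5  151. ] yaw -82.8 q6 1.94 q1 -0.24 delta cm [ 0.13  0.1  14.1 ] rz 0.2 (or -179.8) grip 85.0 F [0.5 1.1 0.7]
```

Call:
{"method": "step_arm", "body": {"commands": [[0.1, 0.1, 5, 0, 0, 0, 8.5], [0.1, 0.1, 9, 0, 0, 0, 8.5], [0.1, 0.1, 12, 0, 0, 0, 8.5], [0.1, 0.1, 14.1, 0, 0, 0, 8.5], [0.1, 0.1, 14.1, 0, 0, 0, 8.5], [0.1, 0.1, 14.1, 0, 0, 0, 8.5]]}}

```text
time: 4.75
tcp_pos: [428.6, -310.7, 10.8]
tool_rot: [-2.355, 2.079, -0.003]
ft_force: [-0.7, -0.3, 0.8]
gripper_width: 85.1
```

```bash
python3 go.py 428.5 -310 10 97; cat > look.py <<'E'
import sys
from h import *
n,x,y,z,tag=sys.argv[1],*map(float,sys.argv[2:5]),sys.argv[5]
h=int(sys.argv[6]) if len(sys.argv)>6 else 40
p=snapshot(n); u,v=proj(p,[[x,y,z]])[0].astype(int); u0=min(max(u-h,0),640-2*h); v0=min(max(v-h,0),480-2*h)
cv2.imwrite(f'pics/{tag}.png',cv2.resize(p['pixels'][v0:v0+2*h,u0:u0+2*h,::-1],(560,560),interpolation=cv2.INTER_CUBIC)); print('origin',u0,v0)
E
python3 look.py scene 428 -310 30 g1
```

```text
t 4.75 tcp [ 428.6 -310.7   10.8] yaw -82.9 q6 1.94 q1 -0.25 delta cm [-0.07  0.01  0.08] rz 0.1 (or -179.9) grip 85.1 F [-0.7 -0.3  0.8]
origin 204 294
```

View pics/g1.png

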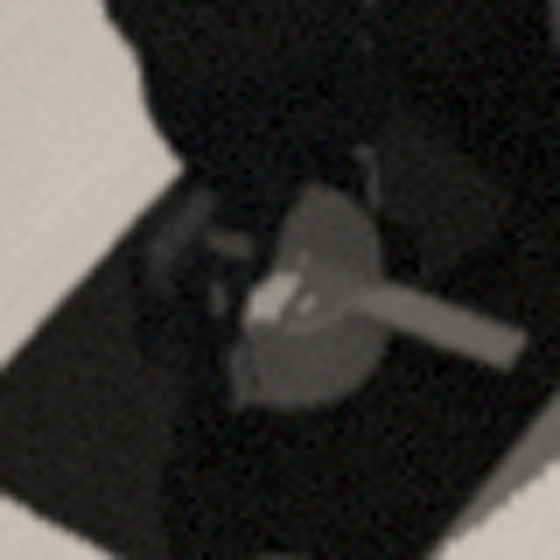

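The cup stands between the fingers, which show at about (235,330) and (255,320), with the handle free between the jaws. I'll close on it and lift.

Call:
{"method": "step_arm", "body": {"commands": [[0, 0, 0, 0, 0, 0, 5.5], [0, 0, 0, 0, 0, 0, 5.5], [0, 0, 0, 0, 0, 0, 5.5], [0, 0, 0, 0, 0, 0, 5.5], [0, 0, 0, 0, 0, 0, 5.5], [0, 0, 0, 0, 0, 0, 5.5], [0, 0, -3, 0, 0, 0, 5.5], [0, 0, -8, 0, 0, 0, 5.5], [0, 0, -13, 0, 0, 0, 5.5], [0, 0, -13, 0, 0, 0, 5.5]]}}

```text
time: 6.05
tcp_pos: [429.7, -311.8, 144.7]
tool_rot: [-2.352, 2.079, -0.013]
ft_force: [0.3, 0.1, -1.6]
gripper_width: 67.3
```

```bash
python3 go.py 440 100 140 97;python3 go.py 632 255 140 97; python3 look.py scene 428 -310 140 g2 45;python3 look.py top 428 -310 140 g3 45;
```

```text
t 6.05 tcp [ 429.7 -311.8  144.7] yaw -83.0 q6 1.94 q1 -0.25 delta cm [-40.74  -6.07   0.33] rz 0.0 (or -180.0) grip 67.3 F [ 0.3  0.1 -1.6]
t 6.05 tcp [ 429.7 -311.8  144.7] yaw -83.0 q6 1.94 q1 -0.25 delta cm [-53.77 -27.02   0.42] rz 0.0 (or -180.0) grip 67.3 F [ 0.3  0.1 -1.6]
origin 194 261
origin 380 204
```

View pics/g2.png

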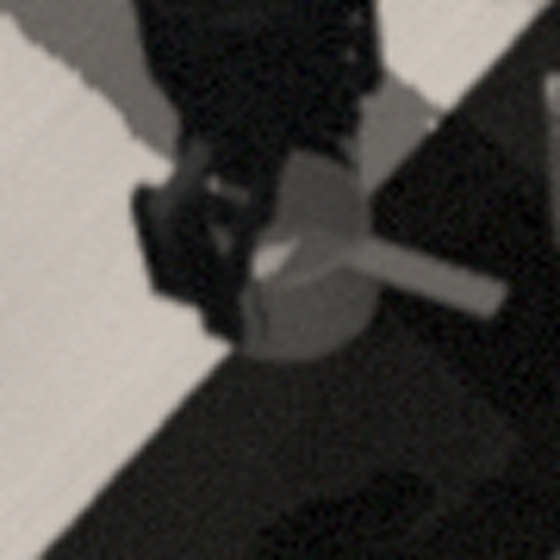

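View pics/g3.png

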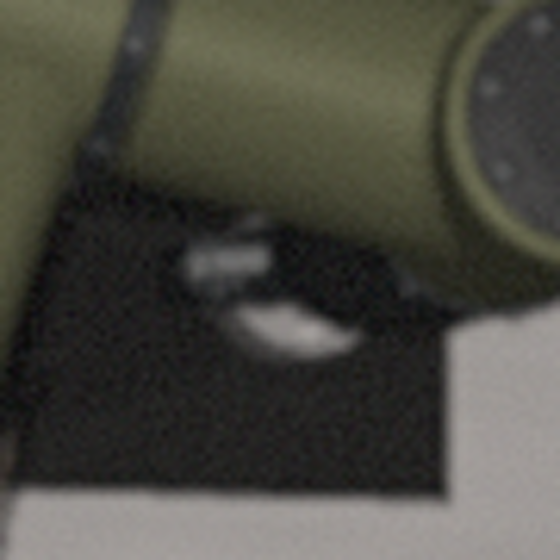

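Call:
{"method": "step_arm", "body": {"commands": [[-53.8, -27.0, 0.4, 0, 0, 0, 5.5], [-53.8, -27.0, 0.4, 0, 0, 0, 5.5], [-53.8, -27.0, 0.4, 0, 0, 0, 5.5], [-53.8, -27.0, 0.4, 0, 0, 0, 5.5], [-53.8, -27.0, 0.4, 0, 0, 0, 5.5], [-53.8, -27.0, 0.4, 0, 0, 0, 5.5], [-53.8, -27.0, 0.4, 0, 0, 0, 5.5], [-53.8, -27.0, 0.4, 0, 0, 0, 5.5], [-53.8, -27.0, 0.4, 0, 0, 0, 5.5], [-53.8, -27.0, 0.4, 0, 0, 0, 5.5], [-53.8, -27.0, 0.4, 0, 0, 0, 5.5], [-53.8, -27.0, 0.4, 0, 0, 0, 5.5], [-53.8, -27.0, 0.4, 0, 0, 0, 5.5], [-53.8, -27.0, 0.4, 0, 0, 0, 5.5]]}}

```text
time: 7.9
tcp_pos: [629.7, 255.5, 135.6]
tool_rot: [-2.352, 2.082, -0.0]
ft_force: [-0.2, 0.1, -1.3]
gripper_width: 67.7
```

```bash
python3 go.py 632 255 13.3 97;  python3 look.py scene 632 255 140 g4 55
```

```text
t 7.9 tcp [629.7 255.5 135.6] yaw -83.0 q6 1.01 q1 0.68 delta cm [ 0.08 -0.22 12.23] rz -0.0 (or 180.0) grip 67.7 F [-0.2  0.1 -1.3]
origin 362 149
```

View pics/g4.png

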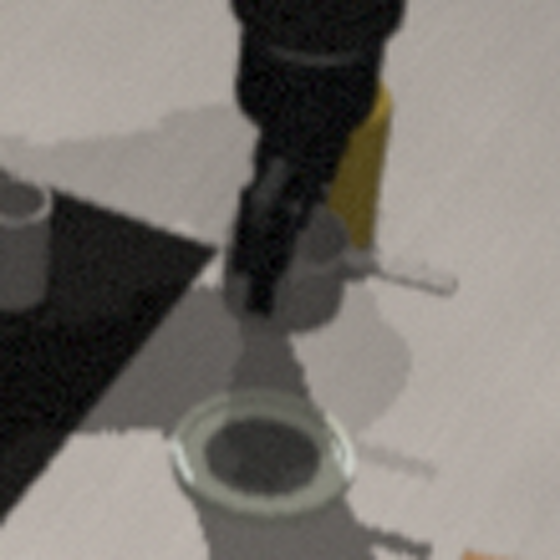

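Call:
{"method": "step_arm", "body": {"commands": [[0.1, -0.2, 5, 0, 0, 0, 5.5], [0.1, -0.2, 9, 0, 0, 0, 5.5], [0.1, -0.2, 11, 0, 0, 0, 5.5], [0.1, -0.2, 11.8, 0, 0, 0, 5.5], [0.1, -0.2, 12.1, 0, 0, 0, 5.5], [0.1, -0.2, 12.1, 0, 0, 0, 5.5]]}}

```text
time: 8.7
tcp_pos: [632.6, 256.1, 15.9]
tool_rot: [-2.352, 2.079, -0.001]
ft_force: [-0.6, -0.2, -0.8]
gripper_width: 68.1
```

```bash
python3 go.py 632 255 12.8 97;  python3 look.py scene 632 255 20 g5 35
```

```text
t 8.7 tcp [632.6 256.1  15.9] yaw -82.9 q6 1.02 q1 0.68 delta cm [0.1  0.07 0.31] rz 0.1 (or -179.9) grip 68.1 F [-0.6 -0.2 -0.8]
origin 378 200
```

View pics/g5.png

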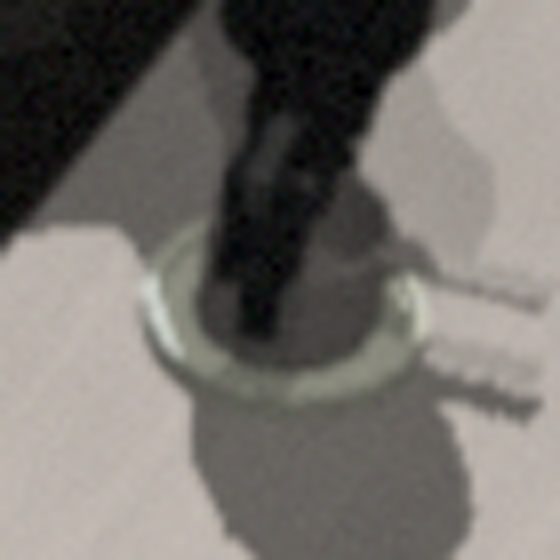

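Call:
{"method": "step_arm", "body": {"commands": [[0.1, 0, 0.2, 0, 0, 0, 5.5], [0.1, 0, 0.3, 0, 0, 0, 5.5], [0.1, 0, 0.3, 0, 0, 0, 5.5], [0.1, 0, 0.3, 0, 0, 0, 5.5]]}}

```text
time: 9.25
tcp_pos: [632.6, 255.0, 13.4]
tool_rot: [-2.353, 2.079, -0.002]
ft_force: [-3.5, 0.2, 5.8]
gripper_width: 67.4
```

Call:
{"method": "step_arm", "body": {"commands": [[0.1, 0, 0.3, 0, 0, 0, 8.5], [0.1, 0, 0.3, 0, 0, 0, 8.5], [0.1, 0, 0.3, 0, 0, 0, 8.5], [0.1, 0, 0.3, 0, 0, 0, 8.5], [0, 0, -3, 0, 0, 0, 8.5], [0, 0, -8, 0, 0, 0, 8.5], [0, 0, -13, 0, 0, 0, 8.5], [0, 0, -13, 0, 0, 0, 8.5], [0, 0, -13, 0, 0, 0, 8.5]]}}

```text
time: 10.38
tcp_pos: [631.7, 254.7, 140.8]
tool_rot: [2.353, -2.081, -0.001]
ft_force: [0.2, -0.4, -1.5]
gripper_width: 85.1
```

```bash
python3 go.py 441 -105 150 35.4; python3 go.py 441 -105 150 125.4
```

```text
t 10.38 tcp [631.7 254.7 140.8] yaw -83.0 q6 1.02 q1 0.68 delta cm [33.36 23.34 -0.92] rz 61.6 (or -118.4) grip 85.1 F [ 0.2 -0.4 -1.5]
t 10.38 tcp [631.7 254.7 140.8] yaw -83.0 q6 1.02 q1 0.68 delta cm [33.36 23.34 -0.92] rz -28.4 (or 151.6) grip 85.1 F [ 0.2 -0.4 -1.5]
```

Call:
{"method": "step_arm", "body": {"commands": [[33.4, 23.3, -0.9, 0, 0, 61.6, 8.5], [33.4, 23.3, -0.9, 0, 0, 61.6, 8.5], [33.4, 23.3, -0.9, 0, 0, 61.6, 8.5], [33.4, 23.3, -0.9, 0, 0, 61.6, 8.5], [33.4, 23.3, -0.9, 0, 0, 61.6, 8.5], [33.4, 23.3, -0.9, 0, 0, 61.6, 8.5], [33.4, 23.3, -0.9, 0, 0, 61.6, 8.5], [33.4, 23.3, -0.9, 0, 0, 61.6, 8.5], [33.4, 23.3, -0.9, 0, 0, 61.6, 8.5], [33.4, 23.3, -0.9, 0, 0, 61.6, 8.5], [33.4, 23.3, -0.9, 0, 0, 61.6, 8.5], [33.4, 23.3, -0.9, 0, 0, 61.6, 8.5]]}}

```text
time: 11.88
tcp_pos: [441.8, -105.0, 150.1]
tool_rot: [0.957, -2.992, 0.0]
ft_force: [-0.3, -0.1, 0.1]
gripper_width: 84.9
```

```bash
python3 go.py 441 -105 12 35.4; cat > chk.py <<'E'
from fit import *
import sys
def chk(k,i,zb,cams,tag,turn=True,dx=6,dw=.12):
    pics=[snapshot(c) for c in cams]; m=models(zb)[k]
    for c,p in zip(cams,pics):
        b=fit([p],m,*i,dx=dx,dw=dw,turn=turn); print(k,c,np.round(b,2))
    if len(cams)>1: b=fit(pics,m,*i,dx=dx,dw=dw,turn=turn); print(k,'both',np.round(b,2))
    cv2.imwrite(f'pics/{tag}.png',np.hstack([overlay(p,m,b[:3],7,28) for p in pics]))
E
python3 -c "
from chk import *
chk('big',(632,255,.12),6,['top','scene'],'c1')"
```

```text
t 11.88 tcp [ 441.8 -105.   150.1] yaw -144.5 q6 0.41 q1 0.21 delta cm [ 0.06  0.05 13.81] rz 0.1 (or -179.9) grip 84.9 F [-0.3 -0.1  0.1]
big top [6.2180e+02 2.4584e+02 3.0000e-02 1.4941e+02]
big scene [6.3324e+02 2.5373e+02 6.0000e-02 1.2902e+02]
big both [ 6.3112e+02  2.5272e+02 -9.0000e-02  2.5136e+02]
```

View pics/c1.png

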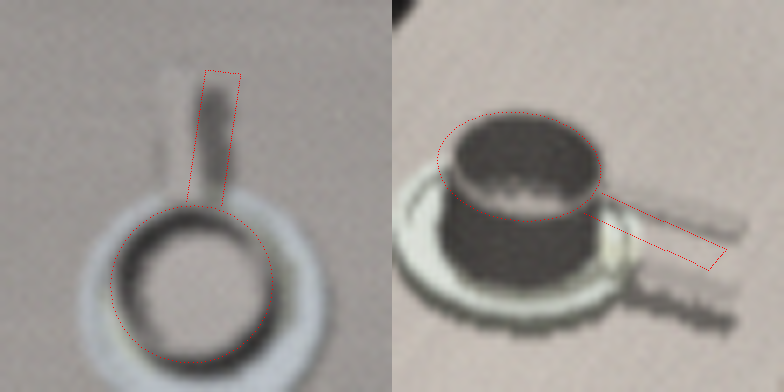

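Call:
{"method": "step_arm", "body": {"commands": [[0.1, 0, 5, 0, 0, 0, 8.5], [0.1, 0, 9, 0, 0, 0, 8.5], [0.1, 0, 12, 0, 0, 0, 8.5], [0.1, 0, 13.8, 0, 0, 0, 8.5], [0.1, 0, 13.8, 0, 0, 0, 8.5], [0.1, 0, 13.8, 0, 0, 0, 8.5]]}}

```text
time: 12.72
tcp_pos: [441.6, -106.0, 13.4]
tool_rot: [-0.956, 2.991, -0.001]
ft_force: [-0.3, 0.1, -0.3]
gripper_width: 85.1
```

```bash
python3 go.py 441 -105 12 35.4;  python3 look.py scene 441 -105 30 g6 40
```

```text
t 12.72 tcp [ 441.6 -106.    13.4] yaw -144.5 q6 0.41 q1 0.21 delta cm [-0.01  0.11  0.14] rz 0.1 (or -179.9) grip 85.1 F [-0.3  0.1 -0.3]
origin 253 245
```

View pics/g6.png

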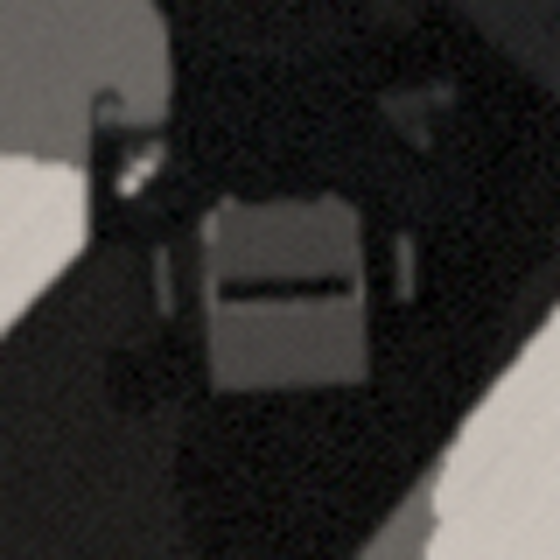

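Cutter is centred between the two pads (at about (165,280) and (405,265) in the crop, with the cutter at 205–370).

Call:
{"method": "step_arm", "body": {"commands": [[0, 0.1, 0, 0, 0, 0, 4.8], [0, 0.1, 0, 0, 0, 0, 4.8], [0, 0.1, 0, 0, 0, 0, 4.8], [0, 0.1, 0, 0, 0, 0, 4.8], [0, 0.1, 0, 0, 0, 0, 4.8], [0, 0.1, 0, 0, 0, 0, 4.8], [0, 0.1, 0, 0, 0, 0, 4.8], [0, 0.1, -3, 0, 0, 0, 4.8], [0, 0.1, -8, 0, 0, 0, 4.8], [0, 0.1, -13, 0, 0, 0, 4.8], [0, 0.1, -13, 0, 0, 0, 4.8], [0, 0.1, -13, 0, 0, 0, 4.8]]}}

```text
time: 14.28
tcp_pos: [439.7, -104.9, 141.1]
tool_rot: [0.956, -2.991, -0.002]
ft_force: [0.7, -0.6, -1.7]
gripper_width: 59.3
```

```bash
python3 go.py 636.5 -256 140 69.1; python3 look.py scene 441 -105 140 g7 40
```

```text
t 14.28 tcp [ 439.7 -104.9  141.1] yaw -144.6 q6 0.4 q1 0.21 delta cm [ -7.27 -23.72   0.07] rz -33.7 (or 146.3) grip 59.3 F [ 0.7 -0.6 -1.7]
origin 251 216
```

View pics/g7.png

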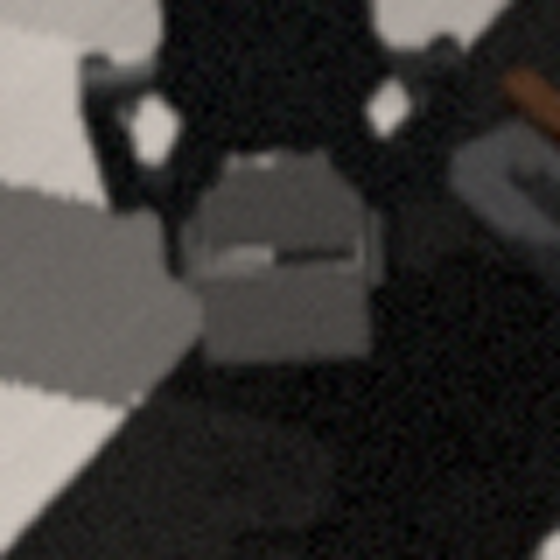

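Call:
{"method": "step_arm", "body": {"commands": [[-7.3, -23.7, 0.1, 0, 0, -33.7, 4.8], [-7.3, -23.7, 0.1, 0, 0, -33.7, 4.8], [-7.3, -23.7, 0.1, 0, 0, -33.7, 4.8], [-7.3, -23.7, 0.1, 0, 0, -33.7, 4.8], [-7.3, -23.7, 0.1, 0, 0, -33.7, 4.8], [-7.3, -23.7, 0.1, 0, 0, -33.7, 4.8], [-7.3, -23.7, 0.1, 0, 0, -33.7, 4.8], [-7.3, -23.7, 0.1, 0, 0, -33.7, 4.8]]}}

```text
time: 15.32
tcp_pos: [637.0, -255.3, 143.2]
tool_rot: [-1.783, 2.584, -0.003]
ft_force: [0.2, 0.5, -1.3]
gripper_width: 59.5
```

```bash
python3 go.py 636.5 -256 15 69.1; python3 look.py scene 636 -256 80 g8 50; python3 look.py top 636 -256 80 g9 50
```

```text
t 15.32 tcp [ 637.  -255.3  143.2] yaw -110.8 q6 1.3 q1 -0.09 delta cm [ 0.09  0.05 12.82] rz 0.1 (or -179.9) grip 59.5 F [ 0.2  0.5 -1.3]
origin 275 292
origin 351 130
```

View pics/g8.png

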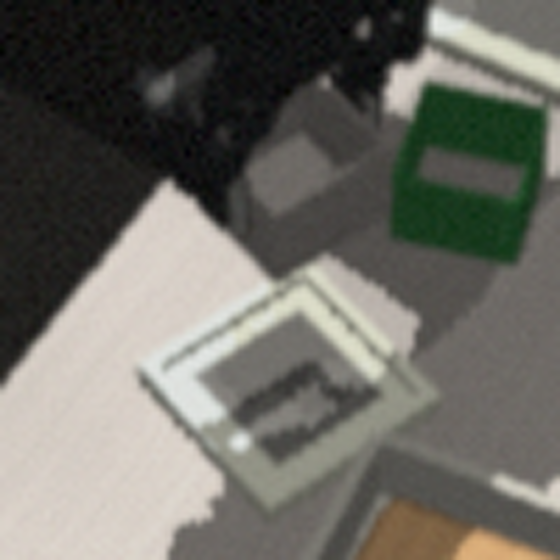

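Call:
{"method": "step_arm", "body": {"commands": [[0.1, 0.1, 5, 0, 0, 0, 4.8], [0.1, 0.1, 9, 0, 0, 0, 4.8], [0.1, 0.1, 11, 0, 0, 0, 4.8], [0.1, 0.1, 12, 0, 0, 0, 4.8], [0.1, 0.1, 12.5, 0, 0, 0, 4.8], [0.1, 0.1, 12.5, 0, 0, 0, 4.8], [0.1, 0.1, 12.5, 0, 0, 0, 4.8]]}}

```text
time: 16.3
tcp_pos: [636.6, -256.7, 17.7]
tool_rot: [-1.782, 2.586, -0.003]
ft_force: [-0.3, 0.3, -0.8]
gripper_width: 59.3
```

```bash
python3 go.py 636.5 -256 14 69.1; python3 look.py scene 636 -256 30 g10 35
```

```text
t 16.3 tcp [ 636.6 -256.7   17.7] yaw -110.9 q6 1.3 q1 -0.09 delta cm [-0.06  0.04  0.37] rz 0.0 (or -180.0) grip 59.3 F [-0.3  0.3 -0.8]
origin 290 319
```

View pics/g10.png

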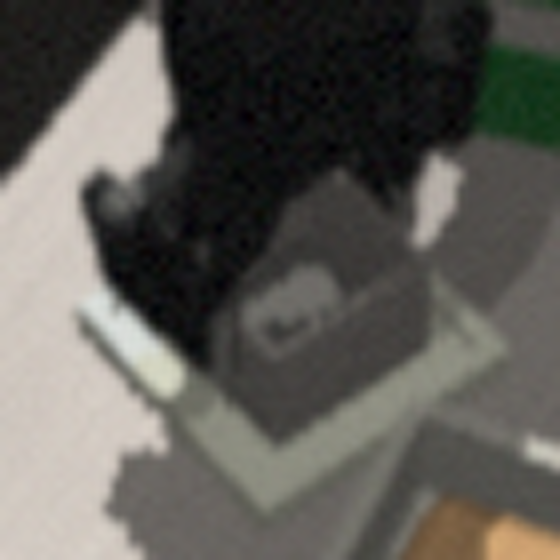

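Call:
{"method": "step_arm", "body": {"commands": [[0, 0, 0.15, 0, 0, 0, 4.8], [0, 0, 0.3, 0, 0, 0, 4.8], [0, 0, 0.4, 0, 0, 0, 4.8], [0, 0, 0.4, 0, 0, 0, 4.8]]}}

```text
time: 16.85
tcp_pos: [636.7, -256.8, 15.4]
tool_rot: [-1.783, 2.585, -0.004]
ft_force: [-3.5, 2.3, 9.7]
gripper_width: 59.1
```

Contact on the floor (about 10 N). Releasing and rising.

Call:
{"method": "step_arm", "body": {"commands": [[0, 0, 0.3, 0, 0, 0, 8.5], [0, 0, 0.3, 0, 0, 0, 8.5], [0, 0, 0.3, 0, 0, 0, 8.5], [0, 0, 0.3, 0, 0, 0, 8.5], [0, 0, -3, 0, 0, 0, 8.5], [0, 0, -8, 0, 0, 0, 8.5], [0, 0, -13, 0, 0, 0, 8.5], [0, 0, -13, 0, 0, 0, 8.5], [0, 0, -13, 0, 0, 0, 8.5]]}}

```text
time: 17.98
tcp_pos: [635.8, -256.3, 142.0]
tool_rot: [-1.782, 2.587, 0.001]
ft_force: [-0.4, 0.4, 0.1]
gripper_width: 85.4
```

```bash
python3 go.py 448.3 98.4 150 68.8
```

```text
t 17.98 tcp [ 635.8 -256.3  142. ] yaw -110.9 q6 1.3 q1 -0.09 delta cm [-26.47  30.15  -0.78] rz 0.3 (or -179.7) grip 85.4 F [-0.4  0.4  0.1]
```

Call:
{"method": "step_arm", "body": {"commands": [[-26.5, 30.1, -0.8, 0, 0, 0.3, 8.5], [-26.5, 30.1, -0.8, 0, 0, 0.3, 8.5], [-26.5, 30.1, -0.8, 0, 0, 0.3, 8.5], [-26.5, 30.1, -0.8, 0, 0, 0.3, 8.5], [-26.5, 30.1, -0.8, 0, 0, 0.3, 8.5], [-26.5, 30.1, -0.8, 0, 0, 0.3, 8.5], [-26.5, 30.1, -0.8, 0, 0, 0.3, 8.5], [-26.5, 30.1, -0.8, 0, 0, 0.3, 8.5], [-26.5, 30.1, -0.8, 0, 0, 0.3, 8.5], [-26.5, 30.1, -0.8, 0, 0, 0.3, 8.5]]}}

```text
time: 19.23
tcp_pos: [449.1, 97.4, 149.7]
tool_rot: [1.773, -2.592, 0.0]
ft_force: [-0.3, 0.1, -0.2]
gripper_width: 84.8
```

```bash
python3 go.py 448.3 98.4 36 68.8; python3 look.py scene 636 -256 30 g11 35; python3 look.py top 636 -256 30 g12 30
```

```text
t 19.23 tcp [449.1  97.4 149.7] yaw -111.2 q6 0.54 q1 0.66 delta cm [-0.07  0.11 11.37] rz -0.0 (or 180.0) grip 84.8 F [-0.3  0.1 -0.2]
origin 290 319
origin 368 155
```

View pics/g11.png

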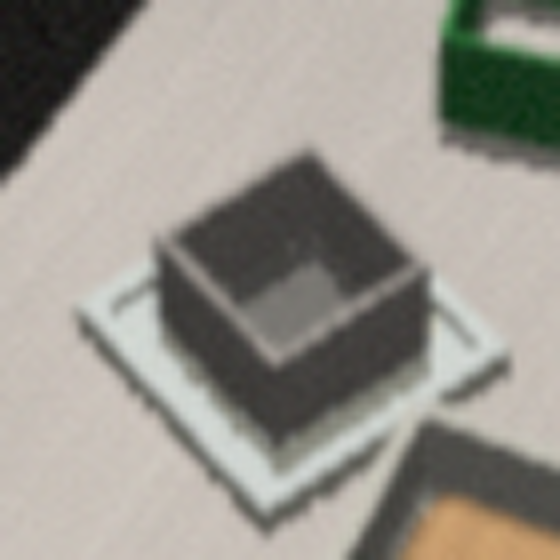

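View pics/g12.png

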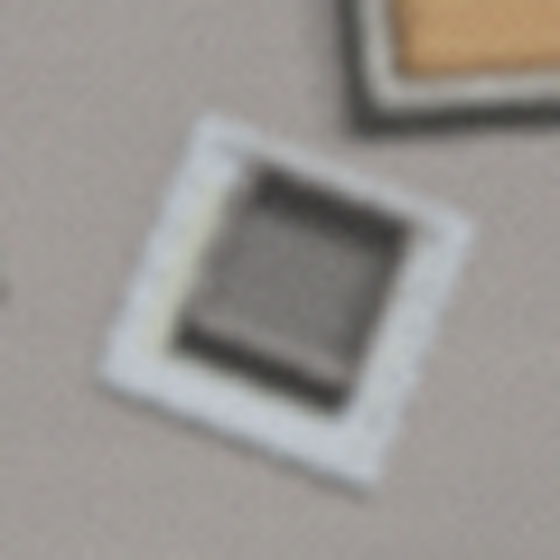

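The cutter stands flat inside the square lip, parallel to its sides. Next is the press.

Call:
{"method": "step_arm", "body": {"commands": [[-0.1, 0.1, 5, 0, 0, 0, 8.5], [-0.1, 0.1, 9, 0, 0, 0, 8.5], [-0.1, 0.1, 11, 0, 0, 0, 8.5], [-0.1, 0.1, 11.4, 0, 0, 0, 8.5], [-0.1, 0.1, 11.4, 0, 0, 0, 8.5], [-0.1, 0.1, 11.4, 0, 0, 0, 8.5]]}}

```text
time: 20.08
tcp_pos: [449.2, 99.8, 37.6]
tool_rot: [-1.775, 2.59, -0.001]
ft_force: [0.1, 0.6, 0.3]
gripper_width: 84.9
```

```bash
python3 go.py 448.3 98.4 35 68.8; python3 look.py scene 448 98 30 g13 40
```

```text
t 20.07 tcp [449.2  99.8  37.6] yaw -111.2 q6 0.54 q1 0.66 delta cm [0.17 0.03 0.26] rz 0.0 (or -180.0) grip 84.9 F [0.1 0.6 0.3]
origin 293 202
```

View pics/g13.png

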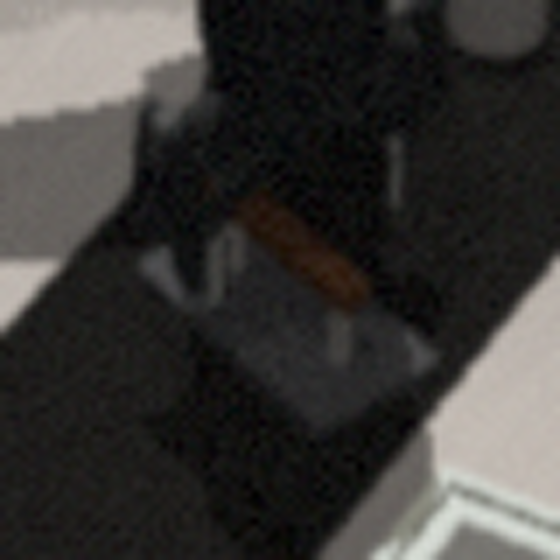

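Call:
{"method": "step_arm", "body": {"commands": [[0.1, 0, 0.2, 0, 0, 0, 0.5], [0.1, 0, 0.2, 0, 0, 0, 0.5], [0.1, 0, 0.2, 0, 0, 0, 0.5], [0.1, 0, 0.2, 0, 0, 0, 0.5], [0.1, 0, 0.2, 0, 0, 0, 0.5], [0.1, 0, 0.2, 0, 0, 0, 0.5], [0.1, 0, 0.2, 0, 0, 0, 0.5], [0.1, 0, 0.2, 0, 0, 0, 0.5], [0.1, 0, 0.2, 0, 0, 0, 0.5], [0.1, 0, 0.2, 0, 0, 0, 0.5], [0.1, 0, 0.2, 0, 0, 0, 0.5]]}}

```text
time: 21.5
tcp_pos: [448.0, 98.5, 34.4]
tool_rot: [1.776, -2.591, 0.001]
ft_force: [-3.7, -4.6, 4.8]
gripper_width: 15.2
```

Call:
{"method": "step_arm", "body": {"commands": [[0, 0, -1.5, 0, 0, 0, 0.5], [0, 0, -4, 0, 0, 0, 0.5], [0, 0, -8, 0, 0, 0, 0.5], [0, 0, -10, 0, 0, 0, 0.5], [0, 0, -10, 0, 0, 0, 0.5], [0, 0, -10, 0, 0, 0, 0.5]]}}

```text
time: 22.25
tcp_pos: [447.1, 98.8, 132.4]
tool_rot: [1.775, -2.589, -0.002]
ft_force: [0.5, -0.6, -6.3]
gripper_width: 15.1
```

```bash
python3 go.py 630 4.7 135 91.1; python3 look.py scene 448 98 110 g14 45;  python3 look.py top 448 98 110 g15 45
```

```text
t 22.25 tcp [447.1  98.8 132.4] yaw -111.2 q6 0.54 q1 0.66 delta cm [  2.17 -20.45  -0.31] rz -22.3 (or 157.7) grip 15.1 F [ 0.5 -0.6 -6.3]
origin 288 176
origin 231 194
```

View pics/g14.png

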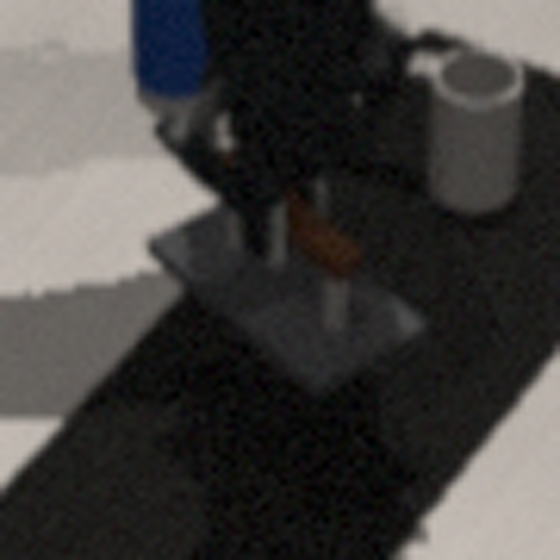

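Call:
{"method": "step_arm", "body": {"commands": [[2.2, -20.4, -0.3, 0, 0, -22.3, 0.5], [2.2, -20.4, -0.3, 0, 0, -22.3, 0.5], [2.2, -20.4, -0.3, 0, 0, -22.3, 0.5], [2.2, -20.4, -0.3, 0, 0, -22.3, 0.5], [2.2, -20.4, -0.3, 0, 0, -22.3, 0.5], [2.2, -20.4, -0.3, 0, 0, -22.3, 0.5], [2.2, -20.4, -0.3, 0, 0, -22.3, 0.5], [2.2, -20.4, -0.3, 0, 0, -22.3, 0.5]]}}

```text
time: 23.35
tcp_pos: [630.0, 5.1, 137.8]
tool_rot: [-2.244, 2.198, -0.001]
ft_force: [-0.0, -0.8, -6.8]
gripper_width: 14.9
```

```bash
python3 go.py 630 4.7 38 91.1; python3 look.py scene 630 5 80 g16 45;  python3 look.py top 630 5 80 g17 45
```

```text
t 23.35 tcp [630.    5.1 137.8] yaw -88.8 q6 1.27 q1 0.33 delta cm [0.04 0.01 9.98] rz 0.1 (or -179.9) grip 14.9 F [-0.  -0.8 -6.8]
origin 329 228
origin 266 135
```

View pics/g16.png

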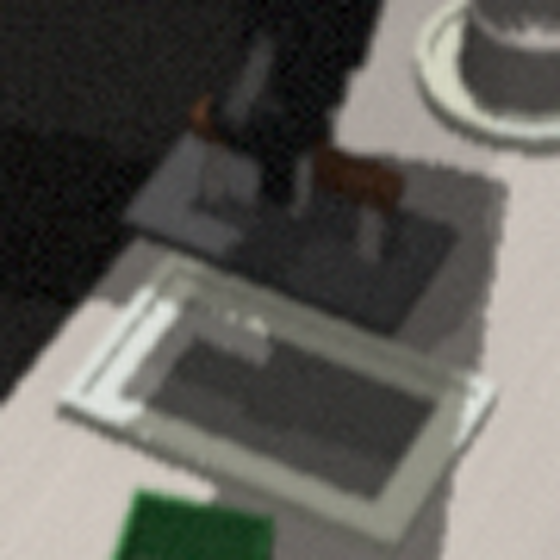

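View pics/g17.png

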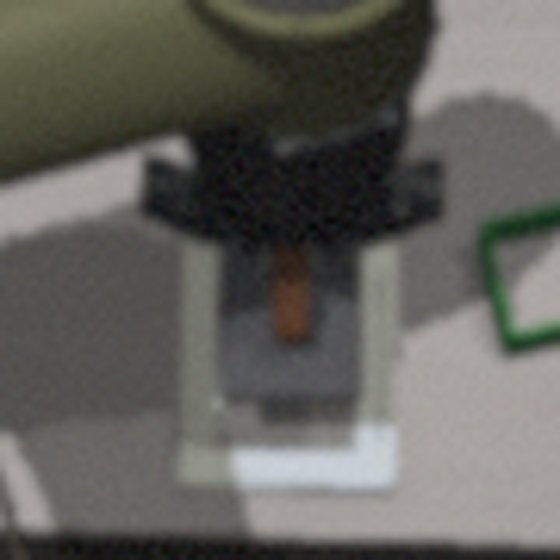

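```bash
python3 - <<'E'
from h import *
p=snapshot('top'); q=proj(p,[[567,-28,114],[567,38,114],[583,5,161],[583,5,158]]); print(((q-[266,135])*560/90).round(0))
p=snapshot('scene'); q=proj(p,[[567,-28,114],[567,38,114],[693,-28,114],[693,38,114]]); print(((q-[329,228])*560/90).round(0))
E
```

```text
[[356. 399.]
 [209. 395.]
 [284. 336.]
 [284. 338.]]
[[118. 221.]
 [193. 127.]
 [385. 334.]
 [456. 234.]]
```

Call:
{"method": "step_arm", "body": {"commands": [[0, 0, 4, 0, 0, 0, 0.5], [0, 0, 7, 0, 0, 0, 0.5], [0, 0, 8.5, 0, 0, 0, 0.5], [0, 0, 9.3, 0, 0, 0, 0.5], [0, 0, 9.7, 0, 0, 0, 0.5], [0, 0, 9.7, 0, 0, 0, 0.5]]}}

```text
time: 24.3
tcp_pos: [630.8, 4.6, 41.2]
tool_rot: [-2.243, 2.199, -0.001]
ft_force: [0.5, 0.1, -6.0]
gripper_width: 14.6
```

```bash
python3 go.py 630 4.7 37 91.1; python3 look.py scene 630 5 20 g18 45;  python3 look.py top 630 5 20 g19 45
```

```text
t 24.3 tcp [630.8   4.6  41.2] yaw -88.9 q6 1.27 q1 0.32 delta cm [-0.01  0.08  0.42] rz 0.0 (or -180.0) grip 14.6 F [ 0.5  0.1 -6. ]
origin 328 243
origin 266 140
```

View pics/g18.png

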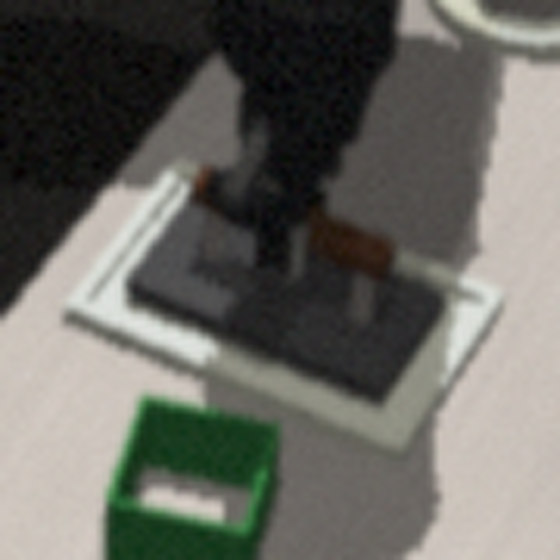

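View pics/g19.png

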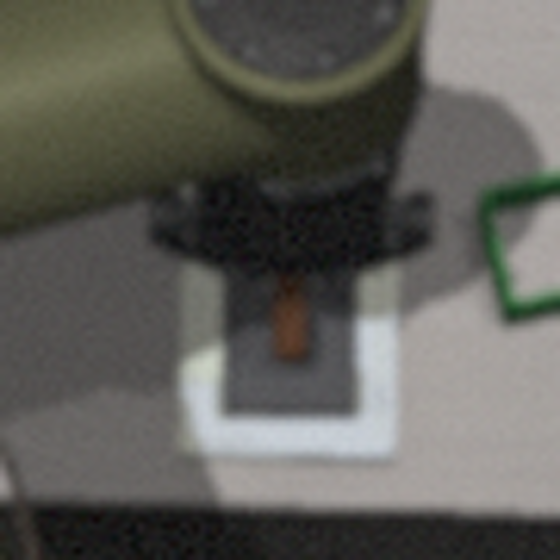

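The plate hangs inside the lip and parallel to it. Lowering until it touches.

Call:
{"method": "step_arm", "body": {"commands": [[0, 0, 0.2, 0, 0, 0, 0.5], [0, 0, 0.35, 0, 0, 0, 0.5], [0, 0, 0.45, 0, 0, 0, 0.5], [0, 0, 0.45, 0, 0, 0, 0.5]]}}

```text
time: 24.9
tcp_pos: [630.8, 4.4, 36.9]
tool_rot: [-2.243, 2.198, -0.002]
ft_force: [-3.4, -0.3, -0.4]
gripper_width: 14.8
```

Call:
{"method": "step_arm", "body": {"commands": [[0, 0, 0.07, 0, 0, 0, 0.5], [0, 0, 0.07, 0, 0, 0, 0.5], [0, 0, 0.07, 0, 0, 0, 8.5], [0, 0, 0.07, 0, 0, 0, 8.5], [0, 0, 0.07, 0, 0, 0, 8.5], [0, 0, 0.07, 0, 0, 0, 8.5], [0, 0, 0.07, 0, 0, 0, 8.5], [0, 0, 0.07, 0, 0, 0, 8.5], [0, 0, -3, 0, 0, 0, 8.5], [0, 0, -7, 0, 0, 0, 8.5], [0, 0, -11, 0, 0, 0, 8.5], [0, 0, -11, 0, 0, 0, 8.5], [0, 0, -11, 0, 0, 0, 8.5]]}}

```text
time: 26.52
tcp_pos: [630.1, 4.7, 145.3]
tool_rot: [2.243, -2.199, -0.001]
ft_force: [0.8, 0.2, -0.9]
gripper_width: 84.9
```

```bash
python3 go.py 431.1 318 150 96.2; python3 go.py 430 200 170 96.2
```

```text
t 26.52 tcp [630.1   4.7 145.3] yaw -88.9 q6 1.27 q1 0.32 delta cm [-31.72  19.27  -0.45] rz -5.1 (or 174.9) grip 84.9 F [ 0.8  0.2 -0.9]
t 26.52 tcp [630.1   4.7 145.3] yaw -88.9 q6 1.27 q1 0.32 delta cm [-19.93  19.62  -2.46] rz -5.1 (or 174.9) grip 84.9 F [ 0.8  0.2 -0.9]
```

Call:
{"method": "step_arm", "body": {"commands": [[-31.7, 19.3, -1.4, 0, 0, -5.1, 8.5], [-31.7, 19.3, -1.4, 0, 0, -5.1, 8.5], [-31.7, 19.3, -1.4, 0, 0, -5.1, 8.5], [-31.7, 19.3, -1.4, 0, 0, -5.1, 8.5], [-31.7, 19.3, -1.4, 0, 0, -5.1, 8.5], [-31.7, 19.3, -1.4, 0, 0, -5.1, 8.5], [-31.7, 19.3, -1.4, 0, 0, -5.1, 8.5], [-31.7, 19.3, -1.4, 0, 0, -5.1, 8.5], [-31.7, 19.3, -1.4, 0, 0, -5.1, 8.5], [-31.7, 19.3, -1.4, 0, 0, -5.1, 8.5]]}}

```text
time: 27.78
tcp_pos: [431.6, 316.7, 159.6]
tool_rot: [2.337, -2.099, 0.0]
ft_force: [-0.1, 0.0, 0.0]
gripper_width: 85.0
```

```bash
python3 go.py 431.1 318 46 96.2; python3 look.py scene 630 5 20 g20 40;  python3 look.py top 630 5 20 g21 40; python3 look.py scene 632 255 40 g22 30
```

```text
t 27.77 tcp [431.6 316.7 159.6] yaw -83.9 q6 0.67 q1 1.01 delta cm [-0.14  0.04 11.36] rz -0.1 (or 179.9) grip 85.0 F [-0.1  0.   0. ]
origin 333 248
origin 271 145
origin 383 200
```

View pics/g20.png

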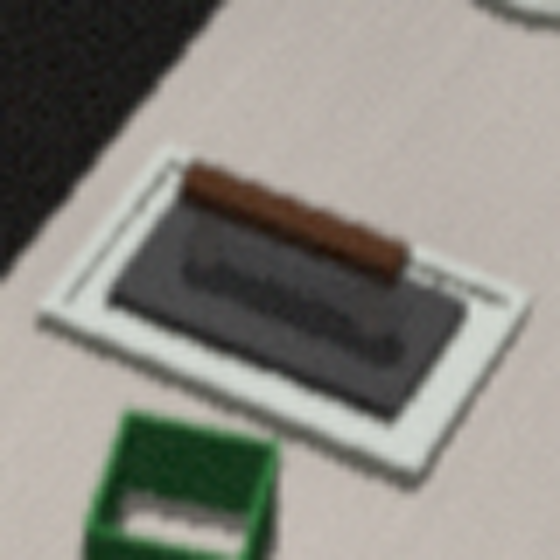

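View pics/g21.png

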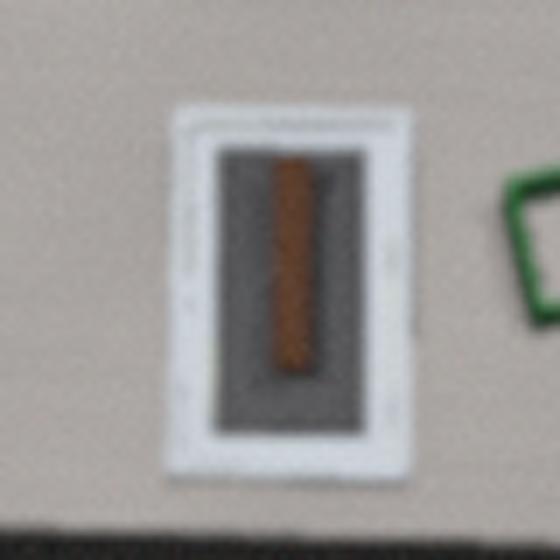

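View pics/g22.png

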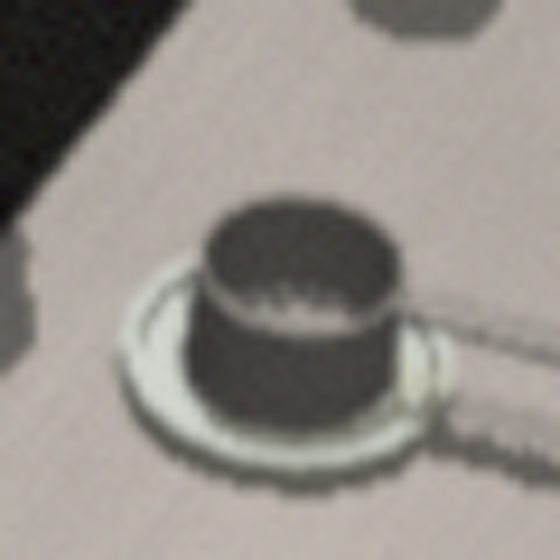

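```bash
cat > rim.py <<'E'
import fit as F
from fit import *
pics=[snapshot('top'),snapshot('scene')]
for nm,m in (('edge31',circ(31,50)),('edge34',circ(34,50))):
    for c,p in zip(('top','scene'),pics): print(nm,c,np.round(fit([p],m,632,255,0,dx=6,turn=False),1))
g0=F.gimg
# handle: shows?
m=rect(36,94,-7.5,7.5,48,'abc')
ims=[]
for p in pics: ims.append(overlay(p,np.vstack([circ(34,50),circ(31,50),m]),(632,255,.12),9,30))
cv2.imwrite('pics/rim.png',np.hstack(ims)[:, :1080])
E
python3 rim.py; python3 -c "
import cv2;i=cv2.imread('pics/rim.png');cv2.imwrite('pics/rim.png',cv2.resize(i,(800,400),interpolation=cv2.INTER_AREA))"
```

```text
edge31 top [620.  248.5   0.  170.5]
edge31 scene [633.1 255.    0.  171.6]
edge34 top [622.4 245.8   0.  165.4]
edge34 scene [633.6 253.9   0.  166.7]
```

View pics/rim.png

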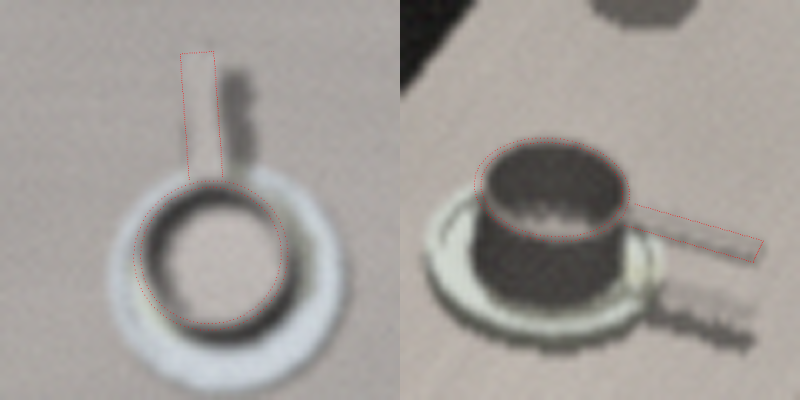

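Call:
{"method": "step_arm", "body": {"commands": [[-0.1, 0, 5, 0, 0, 0, 8.5], [-0.1, 0, 9, 0, 0, 0, 8.5], [-0.1, 0, 11, 0, 0, 0, 8.5], [-0.1, 0, 11.4, 0, 0, 0, 8.5], [-0.1, 0, 11.4, 0, 0, 0, 8.5], [-0.1, 0, 11.4, 0, 0, 0, 8.5]]}}

```text
time: 28.78
tcp_pos: [431.5, 319.2, 47.3]
tool_rot: [-2.338, 2.096, -0.0]
ft_force: [1.1, -0.1, -0.2]
gripper_width: 85.0
```

```bash
python3 go.py 431.1 318 46 96.2; python3 look.py scene 431 318 50 g23 40;  python3 look.py top 431 318 50 g24 40
```

```text
t 28.77 tcp [431.5 319.2  47.3] yaw -83.8 q6 0.67 q1 1.01 delta cm [0.12 0.05 0.13] rz 0.0 (or -180.0) grip 85.0 F [ 1.1 -0.1 -0.2]
origin 324 154
origin 161 206
```

View pics/g23.png

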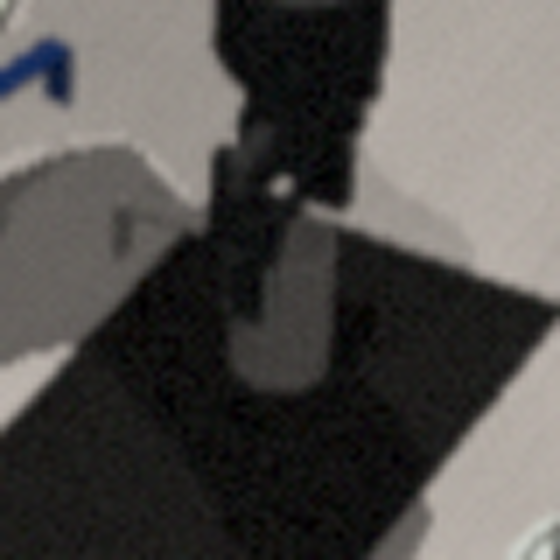

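View pics/g24.png

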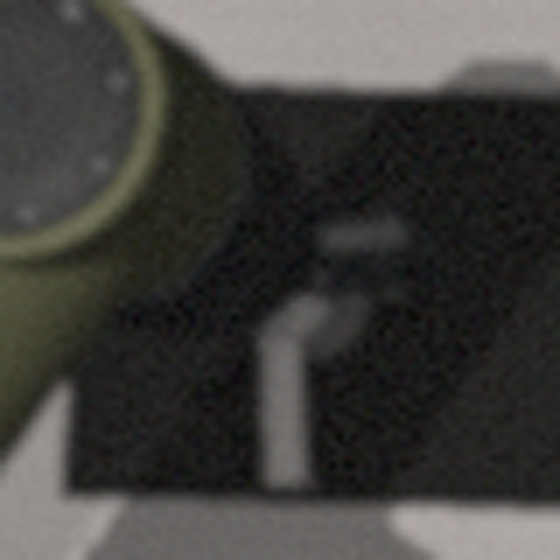

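The steel cup is between the jaws and its handle is clear. Closing and lifting.

Call:
{"method": "step_arm", "body": {"commands": [[0.1, 0, 0, 0, 0, 0, 3.4], [0.1, 0, 0, 0, 0, 0, 3.4], [0.1, 0, 0, 0, 0, 0, 3.4], [0.1, 0, 0, 0, 0, 0, 3.4], [0.1, 0, 0, 0, 0, 0, 3.4], [0.1, 0, 0, 0, 0, 0, 3.4], [0.1, 0, 0, 0, 0, 0, 3.4], [0.1, 0, 0, 0, 0, 0, 3.4], [0.1, 0, 0, 0, 0, 0, 3.4]]}}

```text
time: 30.0
tcp_pos: [431.4, 317.8, 46.4]
tool_rot: [-2.339, 2.096, -0.001]
ft_force: [0.4, -1.0, 4.8]
gripper_width: 45.2
```

Call:
{"method": "step_arm", "body": {"commands": [[0, 0, -3, 0, 0, 0, 3.4], [0, 0, -8, 0, 0, 0, 3.4], [0, 0, -13, 0, 0, 0, 3.4], [0, 0, -13, 0, 0, 0, 3.4], [0, 0, -13, 0, 0, 0, 3.4], [0, 0, -13, 0, 0, 0, 3.4]]}}

```text
time: 30.75
tcp_pos: [430.3, 317.1, 173.5]
tool_rot: [2.336, -2.095, -0.0]
ft_force: [-0.3, -0.7, -2.6]
gripper_width: 45.0
```

```bash
python3 go.py 632.5 255 176 96.9; python3 look.py scene 431 318 140 g25 45;  python3 look.py top 431 318 140 g26 45
```

```text
t 30.75 tcp [430.3 317.1 173.5] yaw -83.8 q6 0.67 q1 1.01 delta cm [  8.37 -19.42  -0.29] rz -0.7 (or 179.3) grip 45.0 F [-0.3 -0.7 -2.6]
origin 320 125
origin 149 197
```

View pics/g25.png

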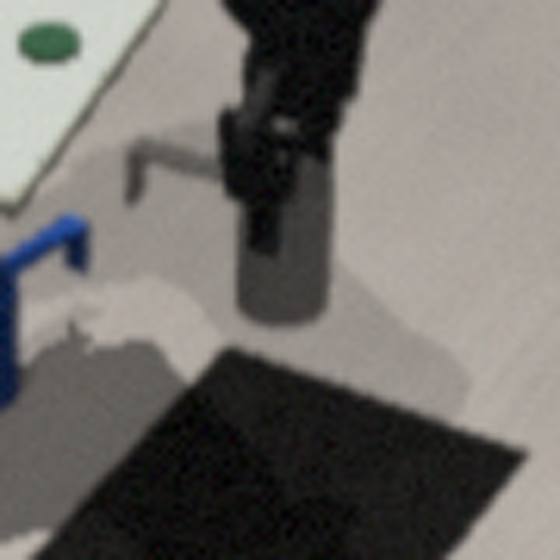

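View pics/g26.png

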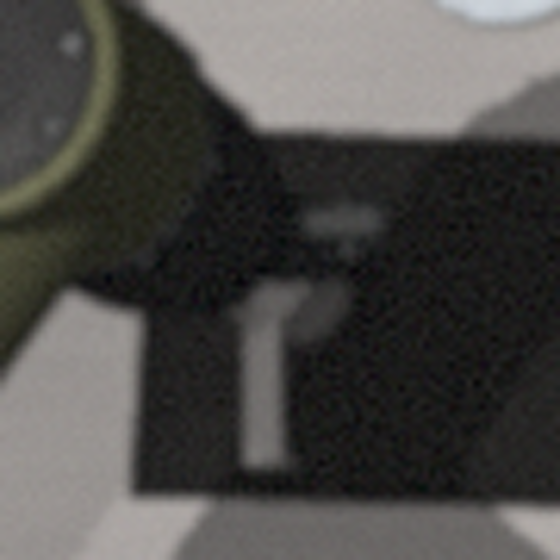

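Call:
{"method": "step_arm", "body": {"commands": [[8.4, -19.4, -0.3, 0, 0, -0.7, 3.4], [8.4, -19.4, -0.3, 0, 0, -0.7, 3.4], [8.4, -19.4, -0.3, 0, 0, -0.7, 3.4], [8.4, -19.4, -0.3, 0, 0, -0.7, 3.4], [8.4, -19.4, -0.3, 0, 0, -0.7, 3.4], [8.4, -19.4, -0.3, 0, 0, -0.7, 3.4], [8.4, -19.4, -0.3, 0, 0, -0.7, 3.4], [8.4, -19.4, -0.3, 0, 0, -0.7, 3.4]]}}

```text
time: 31.85
tcp_pos: [632.5, 255.8, 179.4]
tool_rot: [-2.353, 2.081, -0.0]
ft_force: [-0.3, 0.6, -0.8]
gripper_width: 45.2
```

```bash
python3 go.py 632.5 255 100 96.9; python3 look.py scene 632 255 100 g27 45;  python3 look.py top 632 255 100 g28 45
```

```text
t 31.85 tcp [632.5 255.8 179.4] yaw -83.0 q6 1.02 q1 0.68 delta cm [0.08 0.01 7.94] rz 0.1 (or -179.9) grip 45.2 F [-0.3  0.6 -0.8]
origin 370 170
origin 179 130
```

View pics/g27.png

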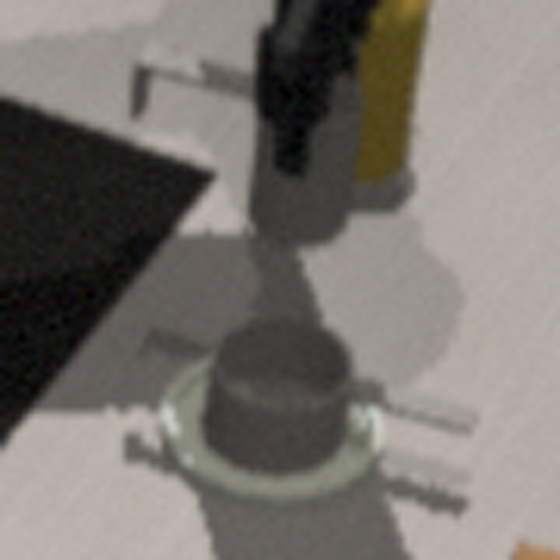

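Call:
{"method": "step_arm", "body": {"commands": [[0, 0, 4, 0, 0, 0, 3.4], [0, 0, 7.4, 0, 0, 0, 3.4], [0, 0, 7.9, 0, 0, 0, 3.4], [0, 0, 7.9, 0, 0, 0, 3.4], [0, 0, 7.9, 0, 0, 0, 3.4]]}}

```text
time: 32.58
tcp_pos: [634.0, 255.7, 102.3]
tool_rot: [-2.35, 2.081, -0.002]
ft_force: [0.1, 0.4, -1.5]
gripper_width: 44.9
```

```bash
python3 go.py 632.5 255 54 96.9; python3 look.py scene 632 255 60 g29 30;  python3 look.py top 632 255 60 g30 30
```

```text
t 32.58 tcp [634.  255.7 102.3] yaw -83.0 q6 1.02 q1 0.68 delta cm [0.05 0.17 4.83] rz 0.1 (or -179.9) grip 44.9 F [ 0.1  0.4 -1.5]
origin 384 195
origin 196 148
```

View pics/g29.png

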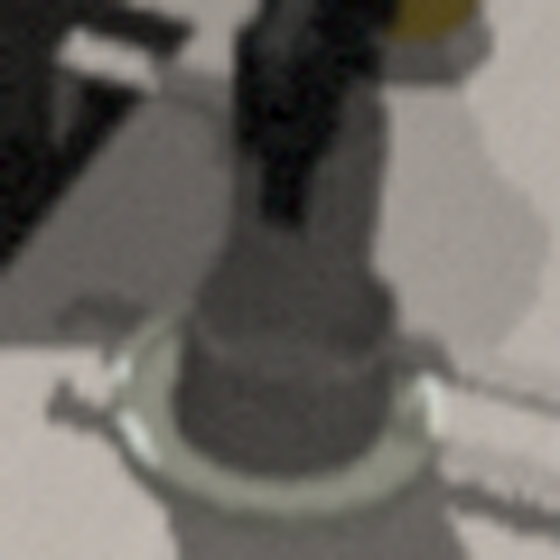

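View pics/g30.png

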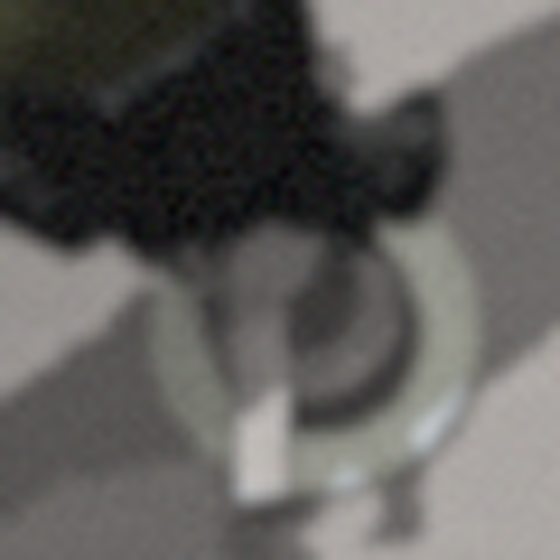

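```bash
python3 - <<'E'
from h import *
p=snapshot('scene')
f=560/60
from fit import circ
for c in [(632.7,254.8)]:
    for r,z in ((23,85),(34,50),(34,30)):
        q=(proj(p,circ(r,z)+[c[0],c[1],0])-[384,195]+.5)*f; print(r,z,q.min(0).round(),q.max(0).round())
E
```

```text
23 85 [225. 181.] [375. 278.]
34 50 [180. 241.] [398. 386.]
34 30 [175. 288.] [391. 433.]
```

Call:
{"method": "step_arm", "body": {"commands": [[0, 0.1, 1, 0, 0, 0, 3.4], [0, 0.1, 2, 0, 0, 0, 3.4], [0, 0.1, 3, 0, 0, 0, 3.4], [0, 0.1, 3.5, 0, 0, 0, 3.4], [0, 0.1, 3.8, 0, 0, 0, 3.4], [0, 0.1, 3.8, 0, 0, 0, 3.4], [0, 0.1, 3.8, 0, 0, 0, 3.4]]}}

```text
time: 33.6
tcp_pos: [632.3, 255.2, 62.3]
tool_rot: [-2.351, 2.082, -0.001]
ft_force: [-0.2, -0.3, -1.9]
gripper_width: 44.7
```

```bash
python3 go.py 632.5 255 53 96.9; python3 look.py scene 632 255 60 g31 30
```

```text
t 33.6 tcp [632.3 255.2  62.3] yaw -83.1 q6 1.02 q1 0.68 delta cm [ 0.02 -0.02  0.93] rz 0.0 (or -180.0) grip 44.7 F [-0.2 -0.3 -1.9]
origin 384 195
```

View pics/g31.png

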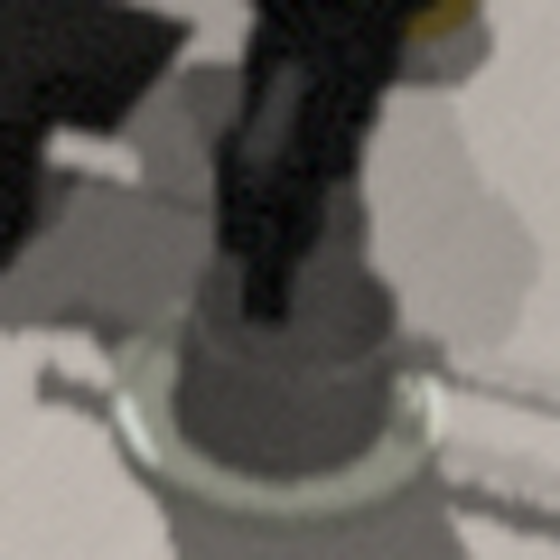

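Inside without contact. Lowering slowly to touch.

Call:
{"method": "step_arm", "body": {"commands": [[0, 0, 0.3, 0, 0, 0, 3.4], [0, 0, 0.6, 0, 0, 0, 3.4], [0, 0, 0.8, 0, 0, 0, 3.4], [0, 0, 0.8, 0, 0, 0, 3.4], [0, 0, 0.8, 0, 0, 0, 3.4]]}}

```text
time: 34.28
tcp_pos: [632.1, 255.1, 53.9]
tool_rot: [-2.352, 2.083, -0.0]
ft_force: [0.1, 0.3, -1.4]
gripper_width: 44.9
```

Call:
{"method": "step_arm", "body": {"commands": [[0, 0, 0.1, 0, 0, 0, 3.4], [0, 0, 0.2, 0, 0, 0, 3.4], [0, 0, 0.2, 0, 0, 0, 3.4]]}}

```text
time: 34.65
tcp_pos: [632.2, 255.1, 52.5]
tool_rot: [-2.352, 2.082, -0.001]
ft_force: [-1.0, -1.0, 2.6]
gripper_width: 44.8
```

Call:
{"method": "step_arm", "body": {"commands": [[0, 0, 0.05, 0, 0, 0, 3.4], [0, 0, 0.05, 0, 0, 0, 8.5], [0, 0, 0.05, 0, 0, 0, 8.5], [0, 0, 0.05, 0, 0, 0, 8.5], [0, 0, 0.05, 0, 0, 0, 8.5], [0, 0, 0.05, 0, 0, 0, 8.5], [0, 0, 0.05, 0, 0, 0, 8.5], [0, 0, -3, 0, 0, 0, 8.5], [0, 0, -7, 0, 0, 0, 8.5], [0, 0, -12, 0, 0, 0, 8.5], [0, 0, -12, 0, 0, 0, 8.5]]}}

```text
time: 36.02
tcp_pos: [634.1, 255.8, 178.2]
tool_rot: [-2.345, 2.077, -0.006]
ft_force: [1.3, 0.4, -0.1]
gripper_width: 84.9
```

```bash
python3 go.py 450 100 220
```

```text
t 36.02 tcp [634.1 255.8 178.2] yaw -83.1 q6 1.02 q1 0.68 delta cm [13.22 20.12 -4.4 ]  grip 84.9 F [ 1.3  0.4 -0.1]
```

Call:
{"method": "step_arm", "body": {"commands": [[13, 20, -6, 0, 0, 0, 8.5], [13, 20, -6, 0, 0, 0, 8.5], [13, 20, -6, 0, 0, 0, 8.5], [13, 20, -6, 0, 0, 0, 8.5], [13, 20, -6, 0, 0, 0, 8.5], [13, 20, -6, 0, 0, 0, 8.5], [13, 20, -6, 0, 0, 0, 8.5]]}}

```text
time: 36.9
tcp_pos: [449.4, 102.3, 230.6]
tool_rot: [2.35, -2.081, -0.001]
ft_force: [0.1, -0.1, 0.4]
gripper_width: 85.0
```

```bash
python3 look.py scene 632 255 50 g32 35;  python3 look.py top 632 255 50 g33 35; python3 -c "
from h import *
for n in ('scene','top'): save(snapshot(n),n+'_end.png')"
```

```text
origin 379 192
origin 192 144
```

View pics/g32.png

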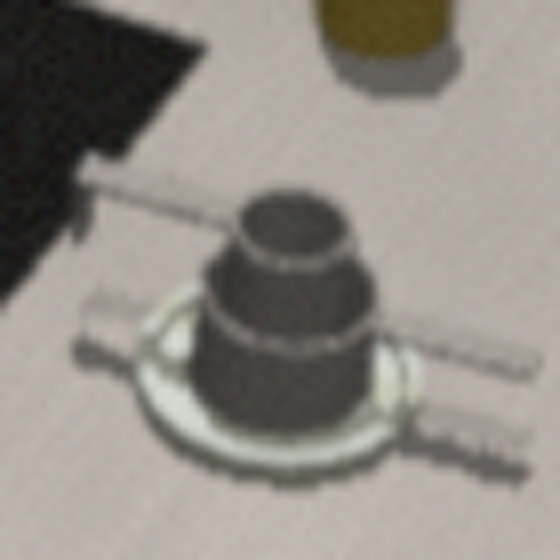

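View pics/g33.png

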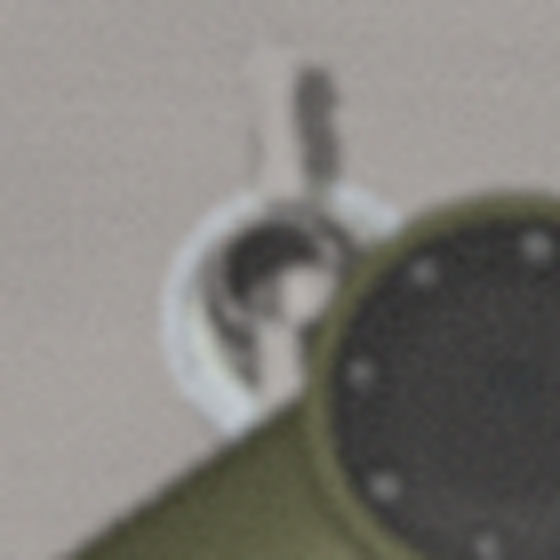

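View pics/scene_end.png

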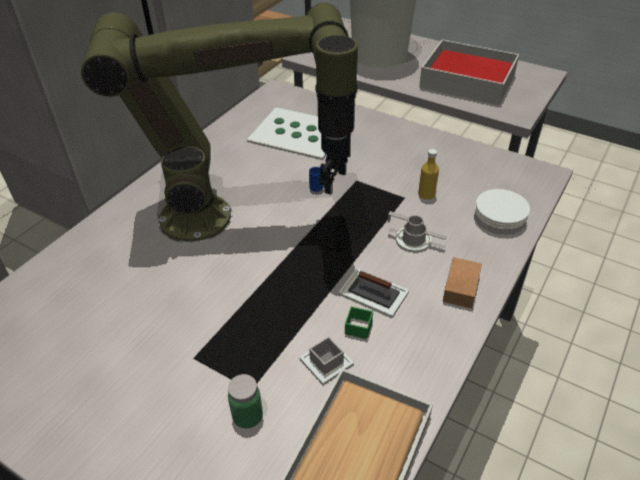

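```bash
python3 - <<'E'
import fit as F
from fit import *
p=snapshot('scene')
m=np.vstack([circ(23,80),circ(34,50),rect(25,81,-7.5,7.5,78,'abc')*[-1,-1,1],rect(36,94,-7.5,7.5,48,'abc')])
a=overlay(p,m,(632.5,255,.12),8,35)
M=models(6)
for k,i in (('press',(630,4.7,.02)),('cutter',(636.5,-256,-.365))): print(k,np.round(fit([p],M[k],*i,dx=5,dw=.1),2))
b=overlay(p,np.vstack([rect(-30,30,-30,30,51)]),(636.5,-256,-.365),8,35)
cv2.imwrite('pics/last.png',cv2.resize(np.hstack([a,b]),(800,400),interpolation=cv2.INTER_AREA))
E
```

```text
press [6.3291e+02 2.1000e-01 5.0000e-02 1.5651e+02]
cutter [ 6.3812e+02 -2.5794e+02 -3.6000e-01  1.7543e+02]
```

View pics/last.png

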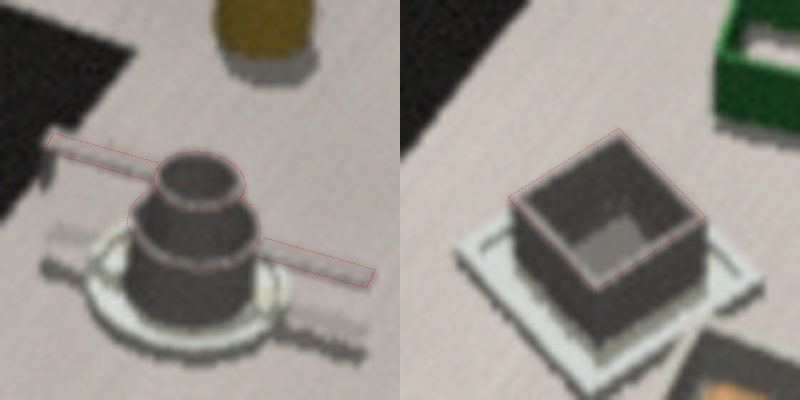

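```bash
python3 -c "
from h import *
print(order.finish_job())"
```

```text
the job is handed in; nothing more can be done
None
```

The job is done and handed in after about 37 s of robot time. The wide cup, square cutter and press weight are in their docks. The narrow cup stands inside the wide cup with its handle pointing the opposite way. The blue cup, green cutter, jar and squeeze bottle were left alone.

**Last checks**
- **Cups:** in the scene picture both rims and both handles lie on the outlines predicted for fully seated cups with opposed handles. Automatic fits of the wide cup's rim in the top view were 8–15 mm off because of low contrast. I relied on the scene view and the arm position at release, which agreed to about 1–2 mm.
- **Cutter:** it stands flat inside the lip. The last fit put it about 2 mm from the dock's centre, with its angle matching to about 0.3°.
- **Press:** it lies inside the lip, and its edges looked parallel to the dock in both views. The last single-camera fit disagreed a little, giving about 5 mm off centre and 1.8° of turn. I took that as fit noise and did not move it.
- **Contact forces:** wrist readings at the end of each move were all under 12 N.

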